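Put the finishing bench back in order

TASK

Tidy the finishing bench: hang every ear defender over the rail, headband on top of the bar and one cup hanging on each side, and stand every tipped tin upright on the floor of the wooden lane, cap up, in the free places beside and between the tins already there. The tins in the lane must stay standing in it, and the paint jar and sanding block stay where they are.

Things in the scene. Friction and masses are not known exactly. Their poses are not given: they have to be found in the camera images.
- muff1: Ear defender (one of three), 0.16 kg: a rigid arch 152 mm tall, 132 wide, standing on two grey cups, 60 (x) x 28 (y) x 68 (z) mm, centred at y = +-52. Origin: midway between the cups' undersides; z up to the headband, y from cup to cup, x through the arch. Black crown pad on top, 30 (x) x 50 (y), z = 124 to 152 mm, joined to the cups by 24 mm wide arms.
- muff1_crown (a point): Centre of the flat underside of this defender's crown pad, 124 mm above its origin; it rests on the bar when hung. Pinch the pad from above across x (30 mm wide); fingertips lower than this point would meet the bar.
- muff2: Ear defender (one of three), 0.16 kg: a rigid arch 152 mm tall, 132 wide, standing on two grey cups, 60 (x) x 28 (y) x 68 (z) mm, centred at y = +-52. Origin: midway between the cups' undersides; z up to the headband, y from cup to cup, x through the arch. Black crown pad on top, 30 (x) x 50 (y), z = 124 to 152 mm, joined to the cups by 24 mm wide arms.
- muff2_crown (a point): Centre of the flat underside of this defender's crown pad, 124 mm above its origin; it rests on the bar when hung. Pinch the pad from above across x (30 mm wide); fingertips lower than this point would meet the bar.
- muff3: Ear defender (one of three), 0.16 kg: a rigid arch 152 mm tall, 132 wide, standing on two grey cups, 60 (x) x 28 (y) x 68 (z) mm, centred at y = +-52. Origin: midway between the cups' undersides; z up to the headband, y from cup to cup, x through the arch. Black crown pad on top, 30 (x) x 50 (y), z = 124 to 152 mm, joined to the cups by 24 mm wide arms.
- muff3_crown (a point): Centre of the flat underside of this defender's crown pad, 124 mm above its origin; it rests on the bar when hung. Pinch the pad from above across x (30 mm wide); fingertips lower than this point would meet the bar.
- rail: Fixed steel rail: round horizontal bar, 14 mm in diameter, 360 long along local y, on a post at each end. Origin on the bench under its middle; bar centre at z = 135, top at 142 mm. A defender hung on it has its x along the bar (either way round) and its origin 18 mm above the bench. Three fit at y = -90, 0, 90.
- tin1: Tipped rectangular tin (2 or 3 present), 0.22 kg: body 86 (x) x 44 (y) x 36 (z) mm, black cap on its +x end, 22 wide, 14 high. Starts lying on a broad face on the bench, its length roughly parallel to the lane, cap either way. Origin: middle of the face it lies on (the tin fills z = 0 to 36, x = -43 at the base to 43 at the shoulder). When it stands, local x points up.
- tin1_base (a point): Centre of this tin's base (the end without the cap); rests on the lane's floor when the tin stands.
- tin1_cap (a point): Centre of the top of this tin's cap, 100 mm from its base centre.
- tin2: Tipped rectangular tin (2 or 3 present), 0.22 kg: body 86 (x) x 44 (y) x 36 (z) mm, black cap on its +x end, 22 wide, 14 high. Starts lying on a broad face on the bench, its length roughly parallel to the lane, cap either way. Origin: middle of the face it lies on (the tin fills z = 0 to 36, x = -43 at the base to 43 at the shoulder). When it stands, local x points up.
- tin2_base (a point): Centre of this tin's base (the end without the cap); rests on the lane's floor when the tin stands.
- tin2_cap (a point): Centre of the top of this tin's cap, 100 mm from its base centre.
- tin3: Tipped rectangular tin (2 or 3 present), 0.22 kg: body 86 (x) x 44 (y) x 36 (z) mm, black cap on its +x end, 22 wide, 14 high. Starts lying on a broad face on the bench, its length roughly parallel to the lane, cap either way. Origin: middle of the face it lies on (the tin fills z = 0 to 36, x = -43 at the base to 43 at the shoulder). When it stands, local x points up.
- tin3_base (a point): Centre of this tin's base (the end without the cap); rests on the lane's floor when the tin stands.
- tin3_cap (a point): Centre of the top of this tin's cap, 100 mm from its base centre.
- lane: Fixed shallow wooden tray, the tin lane: 68 (x) x 430 (y) mm outside, 56 x 418 inside, floor 4 mm and kerbs 14 mm above the bench. Origin: centre of its underside; y along the lane. Two tins stand in it near y = -88 and 88 mm, leaving room for one tin between them (at least 115 mm) and one beyond each (at least 90 mm to the end kerb).
- neighbour1: Tin of the same shape, standing in the lane (about 0.3 kg), to stay standing: 36 (x) x 44 (y) mm, body 86 mm high, cap to 100 mm. Origin: centre of its base, z up.
- neighbour2: Tin of the same shape, standing in the lane (about 0.3 kg), to stay standing: 36 (x) x 44 (y) mm, body 86 mm high, cap to 100 mm. Origin: centre of its base, z up.
- jar: Small paint jar standing between the two work areas, 42 mm in diameter, 50 mm high; origin at the centre of its base. Leave alone.
- sander: Cork sanding block beside the tipped tins, 34 x 70 x 24 mm high; origin at the centre of its underside. Leave alone.
Mind the look-alikes: they are no part of the job. Leave any blue look-alike of the tin2 alone. What is shaped like the muff1 but orange is not meant.

How it is judged:
By the outcome, as a careful person would: the job done as asked, in the order asked, and still so for the second after the job is handed in, with the robot touching nothing.
Of tin1, tin2, tin3 only 2 to 3 are there at a start; the rules pass over those that are not, and their reading is None.
At some moment in a run one of muff1, muff2, muff3 may be knocked a few centimetres aside while the robot is not near it.
It also fails if it takes over 208 s, if anything falls off the work surface, if the arm or the gripper's body presses on something with over 40 N, if the wrist force passes 120 N, or if a joint passes its speed limit or range.

ROBOT

A 6-joint arm with a two-finger parallel gripper is mounted at the origin on the work surface. World frame = base frame: x ahead of the robot, y to its left, z up, the work surface at z = 0. Lengths are in m, angles in rad, forces in N, time in s.
With the tool pointing down it reaches from about 0.375 to 0.9 m from the base axis. Payload 3.1 kg.
Tool frame: the origin (TCP) lies at the very end of the fingers, on their centre line; the grasp point (between the pads) lies 19 mm behind it; z points along the fingers, y is the line along which they close (so a half turn about z gives the same grasp; the last joint's range is limited). The gripper opens to 85 mm and grips with 20 to 120 N. Pads are 22 mm wide; open, the fingers measure 114 mm over their backs; the gripper's body (76 mm by 85 mm) begins 54 mm behind the grasp point. The pads swing forward as they close: fully open they stand 13 mm farther back than shut.
Start: joints at [0.938, 0.527, 1.433, -0, 1.181, -0.178], TCP at [0.275, 0.561, 0.231] pointing down, gripper open.
Joint ranges: [-3.08, 3.08], [-0.75, 2.2], [0.22, 2.44], [-1.43, 4.57], [0, 2.65], [-2.85, 2.85]. Speed limits (rad/s): [2.79, 2.79, 3.14, 3.14, 3.14, 3.14].

INTERFACE

Orientations are given as a unit quaternion [x, y, z, w].
In Python, from station import telemetry, snapshot, ticket gives the robot as it stands.
- The arm moves only by the tool move_arm, never from a script. Its argument "commands" is text: rows parted by semicolons, each of 7 numbers parted by spaces: the shift along the tool's x, y, z in mm, then the turn, a rotation vector about the tool's x, y, z in degrees, then the opening, from -1 (shut) to 1 (fully open). A call has exactly 5 rows; each row is the pose to reach, as a shift and turn from the pose commanded when the call began, along the tool's axes at that moment; what a row does not reach only later rows make up. A row lasts 1/8 s, in which the tool goes at most 62.5 mm and 10.7 degrees, less where a joint would pass 70% of its speed; a pose out of reach is approached as far as the arm can. A call with a gripper value outside its range is refused whole. The fingers move at their own pace and stop on an object; "grip_force" is the grip in N (left out, the last holds). Time passes only in rows, so rows that repeat a pose let the fingers close, or fill a call up. It gives the time, the measured TCP pose, the force, the opening and the grip force at its end, in the units of the state.
- telemetry.sense(): the state, without advancing time (a new reading comes with each control period).
- snapshot(name): name is "side" or "top" or "wrist"; returns a dict with "image" (480x640x3 uint8, red, green, blue), "fx", "fy", "cx", "cy" (pixels), "k1" (the pictures are not rectified: a ray, as slopes to the right and down, at radius r is drawn at 1 + k1 r^2 times it, then the intrinsics apply), "pose" (4x4, takes a point from camera to world coordinates). Camera axes: x right, y down, z forward; pixel columns grow to the right and rows downward; lengths in m; the calibration is good to about 2 mm. A picture is of the moment at which its call begins. There is no depth.
- ticket.sign_off(): hands the job in; it is judged then, once.
The state is a dict: "t": time; "q": joint angles; "qd": joint speeds; "tau": joint torques, N m; "tcp_pos": TCP position; "tool_rot": TCP orientation; "force": force on the tool from outside, world axes, zero at the start; "ft_torque": the same for the moment, N m; "finger_gap": opening from 0.0 (shut) to 1.0 (fully open); "gripper_force": force on a finger pad.
Only numpy, scipy, OpenCV 4.12 (cv2) and the standard library are available. Lean on these libraries where they do the work, as an engineer would, in place of code of your own. Each camera call takes 0.05 s, during which the arm holds its last target. There are 200 camera calls.

## Working session

There is one attempt and no reset: what is moved stays moved. The work goes in short steps, Python scripts to look and compute and a tool call to move; the robot and the scene stay as the last step left them, time stands still between calls to the robot, and variables do not carry over. Pictures are saved under pics/ and viewed, at most 14 in all, crops included, and the job is handed in when it is done.

Besides the shell and the picture viewer there is one more tool, called after "Emit:" by a JSON object that holds its "name" and its "arguments". move_arm: Moves the arm, as the interface text tells. Its arguments: {"type":"object","properties":{"commands":{"type":"string"},"grip_force":{"type":"number"}},"required":["commands"]}

```bash
ls; mkdir -p pics
cat > h.py <<'E'
import numpy as np, cv2, pickle
from station import telemetry, snapshot, ticket
def snap(n,f):
    s=snapshot(n); cv2.imwrite(f'pics/{f}.png',s['image'][:,:,::-1]); pickle.dump(s,open(f'pics/{f}.pkl','wb')); return s
def load(f): return pickle.load(open(f'pics/{f}.pkl','rb'))
def ray(s,u,v):
    d=np.array([(u-s['cx'])/s['fx'],(v-s['cy'])/s['fy']]); x=d.copy()
    for _ in range(30): x=d/(1+s['k1']*(x@x))
    P=np.array(s['pose']); r=P[:3,:3]@np.array([x[0],x[1],1]); return P[:3,3],r/np.linalg.norm(r)
def onz(s,u,v,z):
    o,r=ray(s,u,v); return o+r*(z-o[2])/r[2]
def tri(*obs):
    A=np.zeros((3,3));b=np.zeros(3)
    for s,u,v in obs:
        o,r=ray(s,u,v); M=np.eye(3)-np.outer(r,r);A+=M;b+=M@o
    p=np.linalg.solve(A,b); return p,[float(np.linalg.norm((np.eye(3)-np.outer(r,r))@(p-o))) for o,r in [ray(*q) for q in obs]]
def proj(s,p):
    P=np.array(s['pose']); c=P[:3,:3].T@(np.array(p)-P[:3,3]); x=c[:2]/c[2]; x=x*(1+s['k1']*(x@x)); return np.array([x[0]*s['fx']+s['cx'],x[1]*s['fy']+s['cy']])
E
python3 - <<'E'
from h import *
for n in('top','side','wrist'):
    s=snap(n,n+'0');print(n,s['fx'],s['k1'],np.round(s['pose'],3).tolist())
print(telemetry.sense())
E
```

```text
pics
top 439.52756912049256 -0.06813697843125127 [[0.02, -0.992, 0.122, 0.305], [-0.999, -0.025, -0.032, 0.024], [0.035, -0.121, -0.992, 1.164], [0.0, 0.0, 0.0, 1.0]]
side 531.8159949971722 -0.08144777443494092 [[0.826, -0.41, 0.387, -0.009], [-0.564, -0.594, 0.574, -0.667], [-0.006, -0.692, -0.722, 0.971], [0.0, 0.0, 0.0, 1.0]]
wrist 411.21795478069345 -0.06769991947757827 [[0.438, 0.85, 0.292, 0.198], [0.899, -0.413, -0.146, 0.598], [-0.003, 0.326, -0.945, 0.373], [0.0, 0.0, 0.0, 1.0]]
{'t': 0.15, 'q': array([ 9.37465946e-01,  5.28288636e-01,  1.43363174e+00,  6.79416839e-06,
        1.18139772e+00, -1.78512406e-01]), 'qd': array([-0.00099434, -0.00278867, -0.00463153,  0.00053145,  0.00141041,
        0.00077148]), 'tau': array([ 1.19236425e-03, -4.42742586e+01, -1.78277153e+01, -2.14253082e-04,
        5.60321452e-03, -1.69990716e-05]), 'tcp_pos': array([0.27420337, 0.56101427, 0.23052873]), 'tool_rot': array([ 2.25455155e-01,  9.74253165e-01, -7.91375652e-04, -3.43545415e-04]), 'force': array([-0.06300473, -1.04233363, -0.22286952]), 'ft_torque': array([ 0.0212396 , -0.04316415, -0.00587887]), 'gripper_force': 0.0, 'finger_gap': 1.002060017521131}
```

View pics/top0.png

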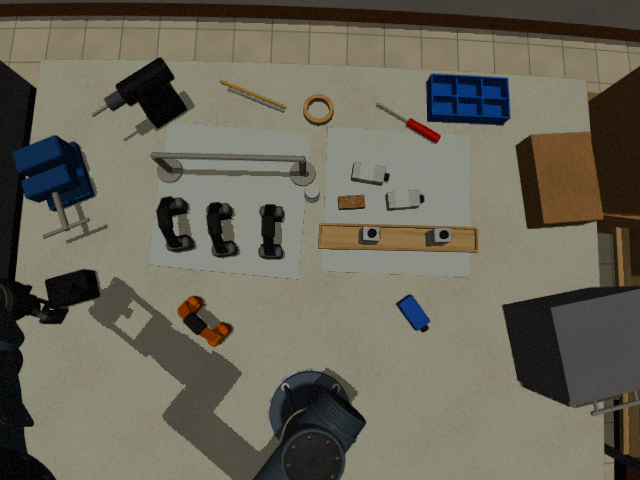

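View pics/side0.png

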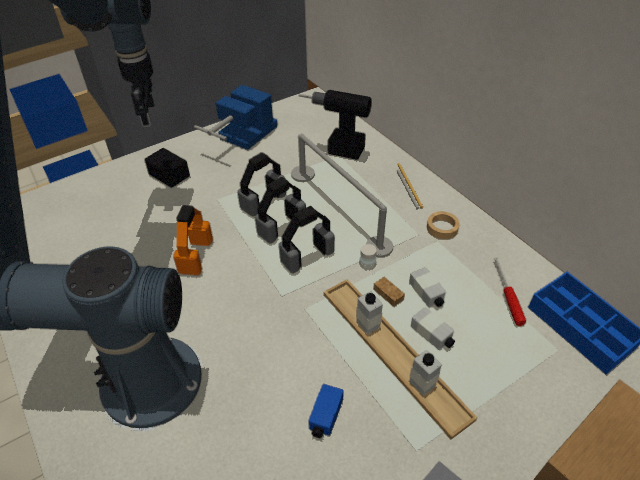

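Top: three black muffs at about (172,223), (220,228), (270,230), the rail from (155,156) to (304,160), tins at (370,173) and (404,200) with caps to the right, and the lane at (398,238). The blue tin and the orange muff are decoys. Next I'll zoom in.

Run:
```python
from h import *
def crop(f,x0,y0,x1,y1,k,o):
    i=load(f)['image'][y0:y1,x0:x1,::-1]; i=cv2.resize(i,None,fx=k,fy=k,interpolation=cv2.INTER_CUBIC)
    i=np.clip(i.astype(float)*1.5+15,0,255).astype('uint8')
    for x in range((x0+19)//20*20,x1,20):
        cv2.line(i,((x-x0)*k,0),((x-x0)*k,6 if x%100 else 20),(0,0,255),1); cv2.putText(i,str(x),((x-x0)*k,18),0,.35,(0,0,255),1)
    for y in range((y0+19)//20*20,y1,20):
        cv2.line(i,(0,(y-y0)*k),(6,(y-y0)*k),(0,0,255),1); cv2.putText(i,str(y),(8,(y-y0)*k+4),0,.35,(0,0,255),1)
    cv2.imwrite(f'pics/{o}.png',i)
crop('top0',145,135,325,275,4,'ct1')
crop('top0',310,145,490,265,4,'ct2')
crop('side0',230,120,430,270,4,'cs1')
crop('side0',315,260,475,410,4,'cs2')
```

```text
(no output)
```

View pics/ct1.png

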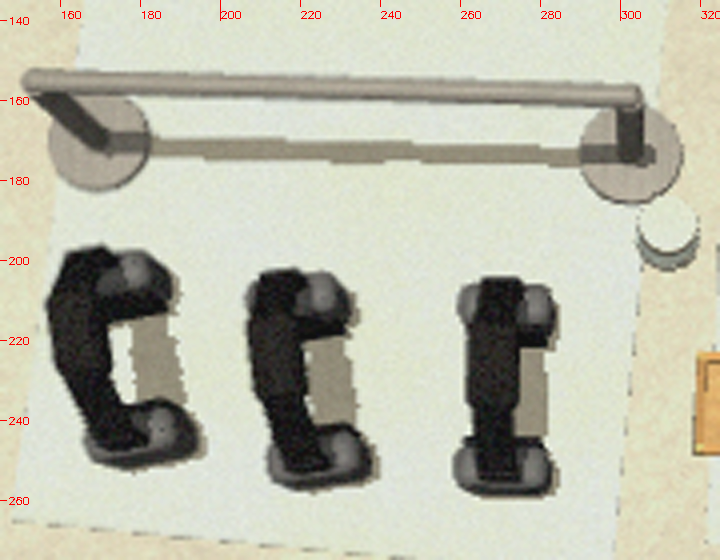

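View pics/cs1.png

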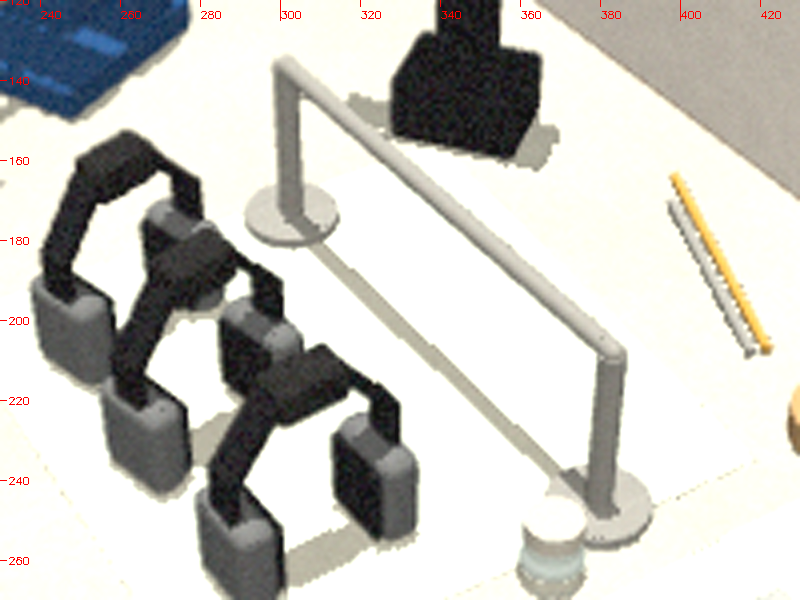

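View pics/ct2.png

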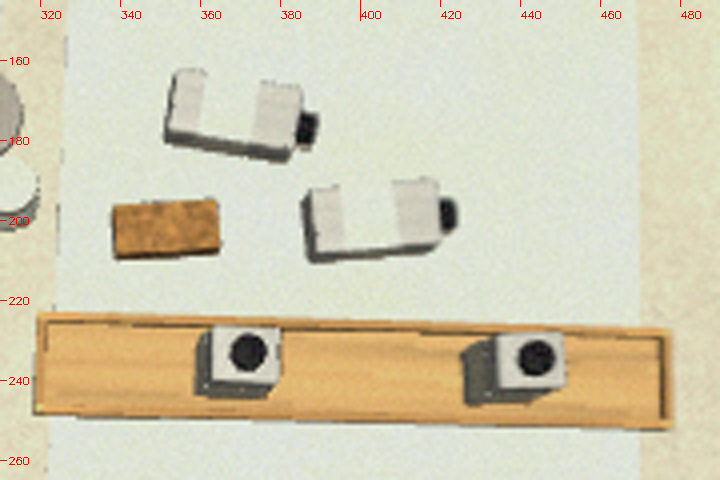

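View pics/cs2.png

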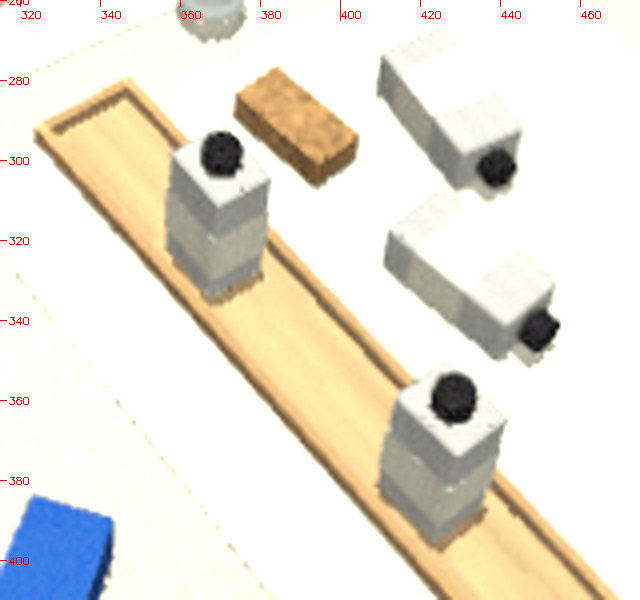

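The crops show these (full-image pixels):
- Muff cups at top (178,203)/(180,245), (224,209)/(226,251) and (272,210)/(271,252).
- Bar ends at top (152,155)/(304,159) and side (301,135)/(383,208).
- Two tins with their caps toward -y.
- Neighbour caps at top (372,233) and (444,234).

I'll triangulate the points and fit the muff silhouettes in both views.

```bash
cat > muff.py <<'E'
from h import *
from scipy.optimize import minimize
def parts():
    def box(x0,x1,y0,y1,z0,z1): return np.array([[x,y,z] for x in(x0,x1) for y in(y0,y1) for z in(z0,z1)],float)
    P=[box(-15,15,-25,25,124,152)]
    for s in(1,-1):
        P.append(box(-28,28,s*52-12,s*52+12,0,68)); P.append(box(-30,30,s*52-14,s*52+14,6,62))
        P.append(np.vstack([box(-12,12,s*20,s*25,130,150),box(-12,12,s*46,s*58,66,70)]))
    return [p/1000 for p in P]
PARTS=parts()
def pts(p,q):
    x,y,z,a=q; c,s=np.cos(a),np.sin(a); return np.c_[x+c*p[:,0]-s*p[:,1],y+s*p[:,0]+c*p[:,1],z+p[:,2]]
def sil(s,qs,K,off,size):
    m=np.zeros(size,np.uint8)
    for q in qs:
        for p in PARTS:
            u=np.array([proj(s,w) for w in pts(p,q)]); u=((u-off+.5)*K*16).astype(np.int32)
            cv2.fillConvexPoly(m,cv2.convexHull(u),255,shift=4)
    return m
def prep(s,win,K=3,th=125):
    x0,y0,x1,y1=win; g=s['image'][y0:y1,x0:x1].max(2); g=cv2.resize(g,None,fx=K,fy=K,interpolation=cv2.INTER_LINEAR)
    return s,((g<th)*255).astype(np.uint8),np.array([x0,y0]),K
def fit(views,q0):
    n=len(q0)
    def f(v):
        qs=v.reshape(n,4)*[.01,.01,.01,.1]; c=0
        for s,m,off,K in views:
            c+=np.abs(cv2.GaussianBlur(sil(s,qs,K,off,m.shape),(9,9),0).astype(float)-cv2.GaussianBlur(m,(9,9),0)).mean()
        return c
    r=minimize(f,(np.array(q0)/[.01,.01,.01,.1]).ravel(),method='Powell',options=dict(maxiter=12,xtol=.01,ftol=1e-4))
    return r.x.reshape(n,4)*[.01,.01,.01,.1],r.fun
E
cat > m1.py <<'E'
from muff import *
T,S=load('top0'),load('side0')
def show(n,t,s): p,e=tri((T,*t),(S,*s)); print(n,np.round(p*1000,1),np.round(np.array(e)*1000,1)); return p
a=show('railL',(151.7,155),(301.2,135.5));b=show('railR',(304.5,159.2),(383.2,208))
show('laneBL',(318.2,248.2),(323.75,293.2));show('laneTL',(320,223),(347,280));show('laneTR',(478,227.5),(475,415));show('laneBR',(477,252.5),(452,435))
show('n1cap',(372,233),(370.5,298.2));show('n2cap',(444.2,234.2),(428.5,359.2))
c=lambda x,y:(310+x/4,145+y/4); d=lambda x,y:(315+x/4,260+y/4)
for n,A,B in(('A',[(175,70),(302,84),(290,151),(168,133)],[(437,33),(520,128),(462,153),(383,58)]),('B',[(310,190),(437,178),(441,242),(314,252)],[(435,193),(553,285),(500,328),(390,230)])):
    for t,s in zip(A,B): show(n,c(*t),d(*s))
    show('mid',c(*np.mean(A,0)),d(*np.mean(B,0)))
show('capA',c(308,130),d(497,168)); show('capB',c(450,215),d(540,330))
show('jar',(312,190),(368,247))
q0=[[*onz(T,*p,.07)[:2],0,0.] for p in((176,224),(222,230),(271,231))]; q0[0][3]=.0
print(q0)
V=[prep(T,(148,190,292,262)),prep(S,(232,145,345,275))]
print([ (v[1]>0).mean() for v in V])
q,f=fit(V,q0); print(np.round(q,4),f)
for v,n in zip(V,'ts'):
    cv2.imwrite(f'pics/fit{n}.png',np.dstack([v[1],sil(v[0],q,v[3],v[2],v[1].shape),v[1]*0]))
E
python3 m1.py; python3 -c "
import cv2,numpy as np
a=cv2.imread('pics/fitt.png');b=cv2.imread('pics/fits.png');c=np.zeros((600,440,3),'uint8');c[:a.shape[0],:a.shape[1]]=a[:600,:440];b=cv2.resize(b,None,fx=.9,fy=.9);c[220:220+b.shape[0],:b.shape[1]]=b[:380,:440];cv2.imwrite('pics/fit.png',c)"
```

```text
railL [629.1 398.6 132.3] [1.1 1.1]
railR [624.3  28.9 138.7] [0.9 0.9]
laneBL [424.5 -13.3   5.2] [0.3 0.3]
laneTL [490.3 -16.   11.7] [0.7 0.7]
laneTR [ 487.4 -440.1   22.9] [1. 1.]
laneBR [ 423.7 -441.    14.6] [2.3 2.3]
n1cap [ 455.9 -142.3   97.4] [0.4 0.4]
n2cap [ 457.  -323.3   97.1] [0.2 0.2]
A [ 653.8 -102.5   29. ] [0.6 0.6]
A [ 644.3 -186.5   32.1] [2.6 2.6]
A [ 601.2 -180.2   32.2] [0.9 0.9]
A [611.9 -99.1  29.8] [1.3 1.3]
mid [ 628.1 -142.3   29.7] [0.1 0.1]
B [ 573.3 -192.7   30.5] [1.5 1.5]
B [ 582.9 -277.2   33.5] [2.1 2.1]
B [ 540.7 -280.3   32.1] [1.1 1.1]
B [ 533.9 -196.7   30. ] [1. 1.]
mid [ 558.  -237.    30.5] [0.7 0.7]
capA [ 618.4 -194.1   20.9] [0.1 0.1]
capB [ 561.9 -289.5   23. ] [0.4 0.4]
jar [568.3   7.9  57.9] [0.7 0.7]
[[np.float64(0.4698419138641239), np.float64(0.3473308950731842), 0, 0.0], [np.float64(0.45748872726928), np.float64(0.23099026202261008), 0, 0.0], [np.float64(0.45802339281705967), np.float64(0.10824635356047208), 0, 0.0]]
[np.float64(0.4192815500685871), np.float64(0.3986460933363588)]
[[ 0.4713  0.3532  0.0054  1.7918]
 [ 0.4598  0.2363  0.005   1.7545]
 [ 0.4902  0.1754 -0.0469  0.3489]] 95.0037203544025
```

View pics/fit.png

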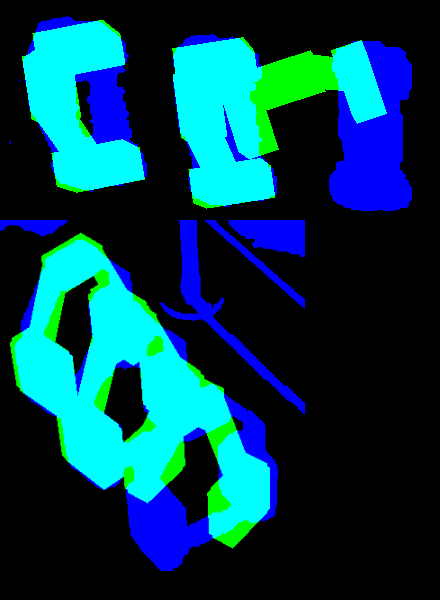

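```bash
sed -i 's/,0,0.\] for p/,0,1.57] for p/; s/q0\[0\]\[3\]=.0/q0[0][3]=1.75/; s/262))/262),3,88)/; s/275))/275),3,88)/' m1.py; python3 m1.py | tail -4; python3 -c "
import cv2,numpy as np
a=cv2.imread('pics/fitt.png');b=cv2.imread('pics/fits.png');c=np.zeros((600,440,3),'uint8');c[:a.shape[0],:a.shape[1]]=a[:600,:440];b=cv2.resize(b,None,fx=.9,fy=.9);c[220:220+b.shape[0],:b.shape[1]]=b[:380,:440];cv2.imwrite('pics/fit2.png',c)"
```

```text
[np.float64(0.34816529492455417), np.float64(0.3141214734135088)]
[[ 4.7340e-01  3.5620e-01 -1.4000e-03  1.7885e+00]
 [ 4.6050e-01  2.3550e-01  6.0000e-03  1.7365e+00]
 [ 4.5890e-01  1.1000e-01  4.5000e-03  1.5695e+00]] 44.106088269947456
```

View pics/fit2.png

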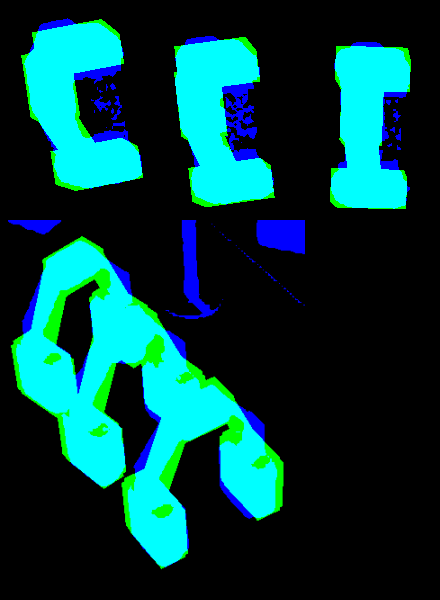

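The fit matches the silhouettes, with origin heights within 6 mm of 0. Moving in over the muffs.

Emit:
{"name": "move_arm", "arguments": {"commands": "-46 -36 -20 0 0 -5 1; -92 -72 -40 0 0 -10 1; -138 -108 -60 0 0 -16 1; -184 -144 -80 0 0 -21 1; -227 -179 -99 0 0 -26.1 1", "grip_force": 40}}

```text
t: 0.78
tcp_pos: [0.4003, 0.2991, 0.3309]
tool_rot: [-0.002, 1.0, -0.0, 0.0]
force: [1.7, 0.7, 0.2]
finger_gap: 1.0
gripper_force: 0.0
```

```bash
cat > m2.py <<'E'
from muff import *
import sys
n=sys.argv[1]; W=snap('wrist',n); s=telemetry.sense(); print(s['t'],s['tcp_pos'],s['tool_rot'],s['finger_gap'])
E
python3 m2.py wr1
```

```text
0.825 [0.40437364 0.29429933 0.33329051] [-7.88511771e-04  9.99991939e-01 -2.01180616e-03  3.38416924e-03] 1.000116430250234
```

View pics/wr1.png

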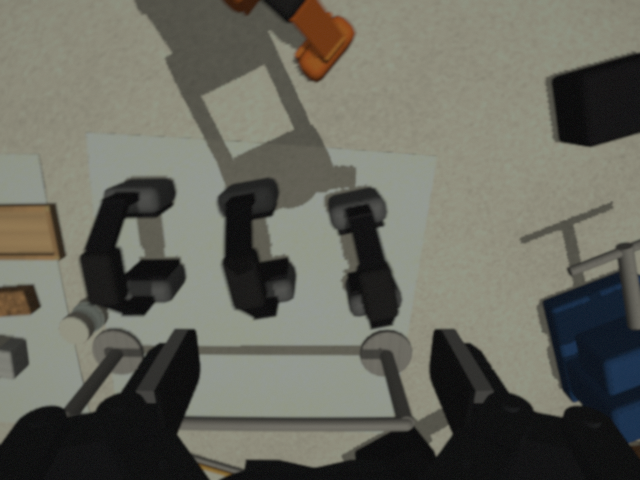

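The wrist view shows all three muffs: crowns near (105,270), (245,285) and (375,290), with the rail bar along row 423. I'll refit with this view, settled.

```bash
cat > m3.py <<'E'
from muff import *
T,S,=load('top0'),load('side0'); W=snap('wrist','wr2'); 
q0=np.array([[.4734,.3562,0,1.7885],[.4605,.2355,0,1.7365],[.4589,.11,0,1.5695]])
w=(60,165,415,330)
print(np.percentile(W['image'][165:330,60:415].max(2),[5,20,40,60,80]))
for nm,V in(('all',[prep(T,(148,190,292,262),3,88),prep(S,(232,145,345,275),3,88),prep(W,w,2,75)]),('w',[prep(W,w,2,75)])):
    q,f=fit(V,q0); print(nm,np.round(q*[1000,1000,1000,57.3],1).tolist(),f)
# rail in wrist: bar ends
print(telemetry.sense()['tcp_pos'])
print('bar pts z135',onz(W,195,424,.135),onz(W,390,422,.135))
for p in((151.7,155),(304.5,159.2)): print(onz(T,*p,.135))
for p in((301.2,135.5),(383.2,208)): print(onz(S,*p,.142))
v=V[0];cv2.imwrite('pics/fitw.png',np.dstack([v[1],sil(v[0],q,v[3],v[2],v[1].shape),v[1]*0]))
E
python3 m3.py
```

```text
[ 16.  29.  95. 150. 154.]
all [[473.3, 356.3, -2.1, 102.3], [461.8, 237.8, -2.5, 99.1], [457.9, 110.0, 4.2, 90.7]] 66.44360329067656
w [[473.8, 358.1, -15.4, 102.5], [461.7, 236.0, -15.7, 99.8], [457.2, 108.1, -2.2, 89.9]] 19.08667520273154
[0.40299179 0.29736949 0.33235555]
bar pts z135 [0.63664623 0.16757206 0.135     ] [0.63162188 0.37340102 0.135     ]
[0.62718094 0.39808629 0.135     ]
[0.62623381 0.02856841 0.135     ]
[0.62279183 0.38596536 0.142     ]
[0.62085671 0.02641032 0.142     ]
```

View pics/fitw.png

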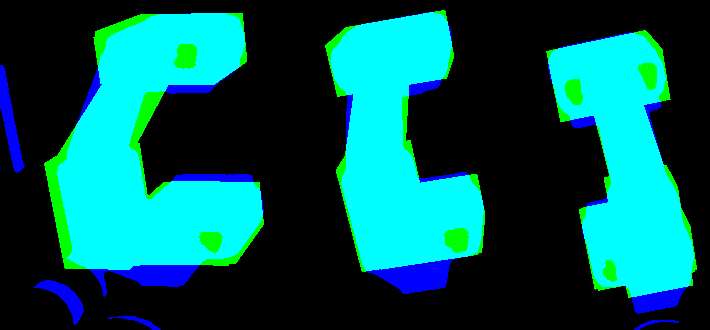

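Emit:
{"name": "move_arm", "arguments": {"commands": "-25 20 35 0 0 -4 1; -50 40 70 0 0 -8 1; -73 56 100 0 0 -12.3 1; -73 56 130 0 0 -12.3 1; -73 56 130 0 0 -12.3 1"}}

```text
t: 1.5
tcp_pos: [0.4701, 0.3568, 0.197]
tool_rot: [-0.108, 0.994, -0.001, -0.004]
force: [-0.6, -0.3, 0.2]
finger_gap: 1.002
gripper_force: 0.0
```

```bash
python3 -c "
from h import *
s=telemetry.sense();print(s['t'],s['tcp_pos'],s['tool_rot'],s['force'])"
```

```text
1.5 [0.47014264 0.3567555  0.1970251 ] [-0.10761842  0.99418409 -0.00122243 -0.00384332] [-0.57879417 -0.31710013  0.2135548 ]
```

Emit:
{"name": "move_arm", "arguments": {"commands": "-2 0 35 0 0 0 1; -2 0 60 0 0 0 1; -2 0 73 0 0 0 1; -2 0 73 0 0 0 1; -2 0 73 0 0 0 -1"}}

```text
t: 2.12
tcp_pos: [0.4755, 0.358, 0.1287]
tool_rot: [-0.108, 0.994, 0.0, 0.001]
force: [-0.8, -0.1, 0.6]
finger_gap: 0.818
gripper_force: 0.0
```

Emit:
{"name": "move_arm", "arguments": {"commands": "0 0 0 0 0 0 -1; 0 0 0 0 0 0 -1; 0 0 0 0 0 0 -1; 0 0 0 0 0 0 -1; 0 0 0 0 0 0 -1"}}

```text
t: 2.75
tcp_pos: [0.4753, 0.3577, 0.1281]
tool_rot: [-0.108, 0.994, 0.0, 0.001]
force: [-0.3, 0.8, 5.9]
finger_gap: 0.344
gripper_force: 41.5
```

Emit:
{"name": "move_arm", "arguments": {"commands": "0 0 -5 0 0 0 -1; 0 0 -15 0 0 0 -1; 0 0 -40 0 0 0 -1; 0 0 -80 0 0 0 -1; 0 0 -120 0 0 0 -1"}}

```text
t: 3.38
tcp_pos: [0.4742, 0.3572, 0.2483]
tool_rot: [-0.107, 0.994, -0.0, -0.001]
force: [0.9, 0.0, -1.8]
finger_gap: 0.341
gripper_force: 40.6
```

Emit:
{"name": "move_arm", "arguments": {"commands": "-5 0 -45 0 0 2 -1; -45 -25 -55 0 0 6 -1; -90 -50 -55 0 0 10 -1; -128 -75 -55 0 0 13 -1; -140 -84 -55 0 0 13 -1"}}

```text
t: 4.0
tcp_pos: [0.6315, 0.3036, 0.3017]
tool_rot: [0.007, 1.0, -0.0, -0.0]
force: [-1.4, -0.3, -1.5]
finger_gap: 0.339
gripper_force: 40.6
```

Emit:
{"name": "move_arm", "arguments": {"commands": "0 0 0 0 0 0 -1; 0 0 0 0 0 0 -1; 0 0 0 0 0 0 -1; 0 0 0 0 0 0 -1; 0 0 0 0 0 0 -1"}}

```text
t: 4.62
tcp_pos: [0.629, 0.3057, 0.3026]
tool_rot: [0.005, 1.0, 0.0, 0.0]
force: [0.5, 0.5, -1.3]
finger_gap: 0.346
gripper_force: 40.6
```

Run:
```python
from h import *
s=telemetry.sense();print(s['t'],s['tcp_pos'],s['tool_rot'],s['force'])
T=snap('top','top1');S=snap('side','side1');W=snap('wrist','wr3')
im=np.vstack([np.hstack([cv2.resize(T['image'][130:280,140:320],(400,300)),cv2.resize(S['image'][90:270,220:436],(400,300))]),np.hstack([cv2.resize(W['image'],(400,300)),np.zeros((300,400,3),np.uint8)])])
cv2.imwrite('pics/c1.png',np.clip(im[:,:,::-1]*1.4,0,255).astype('uint8'))
```

```text
4.625 [0.62899249 0.30570447 0.3025643 ] [5.35718585e-03 9.99985648e-01 3.46454178e-05 5.38797469e-05] [ 0.53310091  0.473957   -1.31510544]
```

View pics/c1.png

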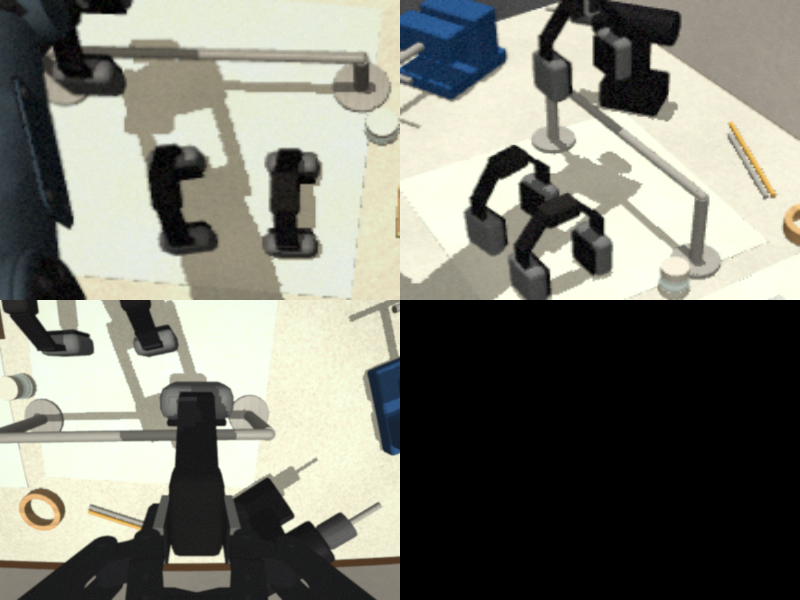

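The muff is held over the bar. In the wrist view the bar centre line runs from about (96,218) to its left end at (435,215).

Run:
```python
from h import *
W=load('wr3');T=load('top0')
g=W['image'].max(2).astype(int)
for x in(60,110,160,380,410): 
    print(x,g[200:236:2,x].tolist())
print(onz(W,96,218,.135),onz(W,400,215,.135),onz(W,437,215,.135),tri((W,437,215),(T,151.7,155)))
print('cup',[onz(W,*p,.24) for p in ((262,146),(372,146))])
```

```text
60 [50, 86, 128, 133, 134, 111, 89, 108, 121, 128, 131, 129, 124, 112, 142, 176, 177, 175]
110 [185, 185, 185, 185, 183, 119, 98, 116, 124, 131, 134, 130, 120, 118, 173, 186, 186, 186]
160 [186, 186, 187, 186, 160, 98, 107, 121, 129, 135, 134, 127, 117, 129, 179, 187, 186, 186]
380 [140, 140, 137, 108, 95, 115, 126, 136, 143, 134, 124, 112, 158, 186, 187, 187, 187, 187]
410 [53, 53, 52, 70, 97, 116, 126, 136, 142, 134, 124, 115, 164, 187, 187, 187, 187, 187]
[0.6242263  0.13192471 0.135     ] [0.62460849 0.37221277 0.135     ] [0.62481405 0.40133182 0.135     ] (array([0.62890136, 0.40309607, 0.12487962]), [0.0019664967045142988, 0.0019664967045144592])
cup [array([0.56187107, 0.28058716, 0.24      ]), array([0.56240013, 0.33437272, 0.24      ])]
```

Emit:
{"name": "move_arm", "arguments": {"commands": "0 0 45 0 0 0 -1; 0 0 90 0 0 0 -1; 0 0 125 0 0 0 -1; 0 0 145 0 0 0 -1; 0 0 152 0 0 0 -1"}}

```text
t: 5.4
tcp_pos: [0.6286, 0.3049, 0.1485]
tool_rot: [0.006, 1.0, -0.0, -0.002]
force: [-0.3, -0.1, -1.6]
finger_gap: 0.341
gripper_force: 40.6
```

Emit:
{"name": "move_arm", "arguments": {"commands": "0 0 1 0 0 0 -1; 0 0 3 0 0 0 -1; 0 0 4 0 0 0 -1; 0 0 4 0 0 0 -1; 0 0 4 0 0 0 -1"}}

```text
t: 6.02
tcp_pos: [0.6296, 0.3053, 0.1467]
tool_rot: [0.006, 1.0, 0.0, 0.0]
force: [1.1, -0.6, -2.6]
finger_gap: 0.343
gripper_force: 40.6
```

Emit:
{"name": "move_arm", "arguments": {"commands": "0 0 1 0 0 0 -1; 0 0 2 0 0 0 -1; 0 0 2 0 0 0 -1; 0 0 2 0 0 0 -1; 0 0 2 0 0 0 -1"}}

```text
t: 6.65
tcp_pos: [0.6297, 0.3054, 0.1461]
tool_rot: [0.006, 1.0, 0.0, 0.001]
force: [-2.5, -1.6, 4.7]
finger_gap: 0.346
gripper_force: 41.7
```

Emit:
{"name": "move_arm", "arguments": {"commands": "0 0 1 0 0 0 -1; 0 0 1 0 0 0 -1; 0 0 1 0 0 0 -1; 0 0 1 0 0 0 -1; 0 0 1 0 0 0 -1"}}

```text
t: 7.28
tcp_pos: [0.6297, 0.3054, 0.146]
tool_rot: [0.006, 1.0, 0.0, 0.001]
force: [-3.2, -1.2, 9.2]
finger_gap: 0.343
gripper_force: 42.2
```

Contact at TCP z = 0.146, as expected. Releasing, then backing off to check the rail and muffs 2 and 3.

Emit:
{"name": "move_arm", "arguments": {"commands": "0 0 -2 0 0 0 0.6; 0 0 -2 0 0 0 0.6; 0 0 -2 0 0 0 0.6; 0 0 -2 0 0 0 0.6; 0 0 -2 0 0 0 0.6"}}

```text
t: 7.9
tcp_pos: [0.6294, 0.3052, 0.145]
tool_rot: [0.006, 1.0, -0.0, -0.0]
force: [1.4, 0.2, 1.3]
finger_gap: 0.797
gripper_force: 0.0
```

Emit:
{"name": "move_arm", "arguments": {"commands": "0 0 -10 0 0 0 0.6; 0 0 -40 0 0 0 0.6; 0 0 -90 0 0 0 1; 55 -10 -110 0 0 0 1; 110 -25 -110 0 0 0 1"}}

```text
t: 8.52
tcp_pos: [0.5199, 0.282, 0.2584]
tool_rot: [0.006, 1.0, 0.001, 0.003]
force: [-0.9, -0.2, -0.8]
finger_gap: 1.001
gripper_force: 0.0
```

Emit:
{"name": "move_arm", "arguments": {"commands": "40 -15 0 0 0 0 1; 80 -40 0 0 0 0 1; 80 -42 0 0 0 0 1; 80 -42 0 0 0 0 1; 80 -42 0 0 0 0 1"}}

```text
t: 9.15
tcp_pos: [0.4404, 0.241, 0.2558]
tool_rot: [0.006, 1.0, 0.0, 0.001]
force: [-0.2, -0.2, -0.8]
finger_gap: 1.001
gripper_force: 0.0
```

```bash
cat > look.py <<'E'
from muff import *
import sys
n=sys.argv[1]
s=telemetry.sense();print(s['t'],s['tcp_pos'],s['tool_rot'],s['force'])
T=snap('top','t'+n);S=snap('side','s'+n);W=snap('wrist','w'+n)
im=np.vstack([np.hstack([cv2.resize(T['image'][130:280,140:320],(400,300)),cv2.resize(S['image'][90:270,220:436],(400,300))]),np.hstack([cv2.resize(W['image'],(400,300)),np.zeros((300,400,3),np.uint8)])])
cv2.imwrite(f'pics/c{n}.png',np.clip(im[:,:,::-1]*1.4,0,255).astype('uint8'))
E
python3 look.py 2
```

```text
9.15 [0.44040324 0.24097811 0.25582267] [5.84397857e-03 9.99982253e-01 3.63197013e-04 1.09985434e-03] [-0.22433817 -0.20821374 -0.848591  ]
```

View pics/c2.png

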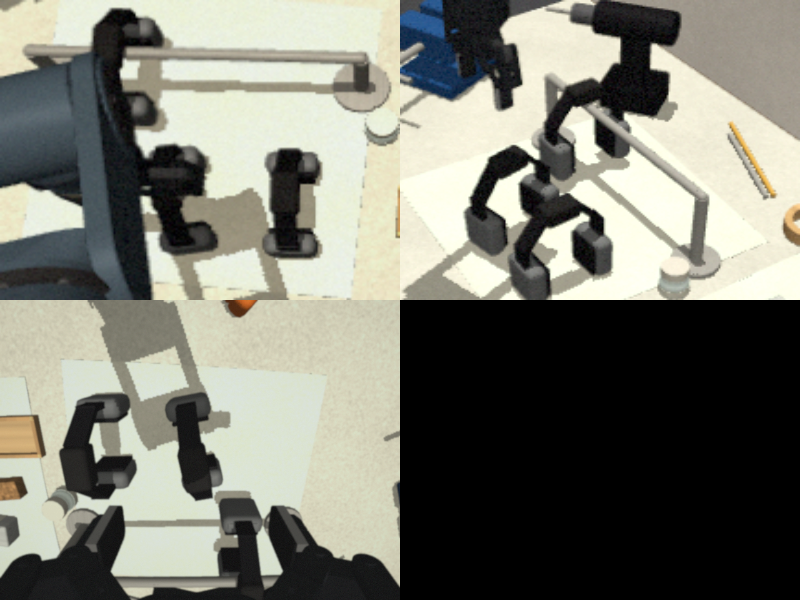

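Muff 1 hangs astride the bar (side view, around (600,110) in the panel) and muffs 2 and 3 haven't moved. Now picking muff 2.

Emit:
{"name": "move_arm", "arguments": {"commands": "-12 -2 20 0 0 -6 1; -21 -4 50 0 0 -10 1; -21 -4 90 0 0 -10 1; -21 -4 115 0 0 -10 1; -21 -4 127 0 0 -10 1"}}

```text
t: 9.93
tcp_pos: [0.4593, 0.2362, 0.1266]
tool_rot: [-0.081, 0.997, -0.0, -0.001]
force: [-0.1, 0.0, 0.2]
finger_gap: 0.997
gripper_force: 0.0
```

Emit:
{"name": "move_arm", "arguments": {"commands": "0 0 0 0 0 0 1; 0 0 0 0 0 0 -1; 0 0 0 0 0 0 -1; 0 0 0 0 0 0 -1; 0 0 0 0 0 0 -1"}}

```text
t: 10.55
tcp_pos: [0.4602, 0.2366, 0.1291]
tool_rot: [-0.081, 0.997, 0.0, 0.001]
force: [0.5, 0.6, 4.6]
finger_gap: 0.342
gripper_force: 41.0
```

Emit:
{"name": "move_arm", "arguments": {"commands": "0 0 0 0 0 0 -1; 0 0 0 0 0 0 -1; 0 0 -5 0 0 0 -1; 0 0 -20 0 0 0 -1; 0 0 -50 0 0 0 -1"}}

```text
t: 11.18
tcp_pos: [0.4585, 0.2358, 0.1782]
tool_rot: [-0.081, 0.997, -0.0, -0.002]
force: [1.0, -0.4, -1.3]
finger_gap: 0.342
gripper_force: 40.3
```

Emit:
{"name": "move_arm", "arguments": {"commands": "0 0 -50 0 0 0 -1; 0 0 -100 0 0 3 -1; -40 -12 -124 0 0 6 -1; -85 -26 -124 0 0 10 -1; -130 -40 -124 0 0 10 -1"}}

```text
t: 11.8
tcp_pos: [0.5953, 0.2176, 0.3038]
tool_rot: [0.006, 1.0, 0.0, 0.001]
force: [-0.5, -0.3, -2.0]
finger_gap: 0.343
gripper_force: 39.9
```

Emit:
{"name": "move_arm", "arguments": {"commands": "-20 -2 0 0 0 0 -1; -30 -3.5 0 0 0 0 -1; -30 -3.5 0 0 0 0 -1; -30 -3.5 0 0 0 0 -1; -30 -3.5 0 0 0 0 -1"}}

```text
t: 12.42
tcp_pos: [0.6234, 0.2144, 0.3027]
tool_rot: [0.005, 1.0, -0.0, -0.0]
force: [0.5, 0.5, -1.7]
finger_gap: 0.344
gripper_force: 39.7
```

Emit:
{"name": "move_arm", "arguments": {"commands": "-2 0 45 0 0 0 -1; -2 0 90 0 0 0 -1; -2 0 125 0 0 0 -1; -2 0 145 0 0 0 -1; -2 0 152 0 0 0 -1"}}

```text
t: 13.05
tcp_pos: [0.6251, 0.2141, 0.149]
tool_rot: [0.006, 1.0, -0.0, -0.001]
force: [-0.4, -0.7, -1.3]
finger_gap: 0.341
gripper_force: 39.7
```

Emit:
{"name": "move_arm", "arguments": {"commands": "0 0 1 0 0 0 -1; 0 0 2 0 0 0 -1; 0 0 3 0 0 0 -1; 0 0 4 0 0 0 -1; 0 0 5 0 0 0 -1"}}

```text
t: 13.68
tcp_pos: [0.6268, 0.2141, 0.1468]
tool_rot: [0.006, 1.0, 0.0, 0.001]
force: [-2.1, -0.3, 8.2]
finger_gap: 0.343
gripper_force: 41.0
```

Emit:
{"name": "move_arm", "arguments": {"commands": "0 0 0 0 0 0 -1; 0 0 0 0 0 0 -1; 0 0 0 0 0 0 -1; 0 0 0 0 0 0 -1; 0 0 0 0 0 0 -1"}}

```text
t: 14.3
tcp_pos: [0.6267, 0.2141, 0.1468]
tool_rot: [0.006, 1.0, 0.0, 0.001]
force: [-1.6, 0.8, 6.2]
finger_gap: 0.343
gripper_force: 40.6
```

Contact again. Release and return to look at muff 3, which I'll check numerically.

Emit:
{"name": "move_arm", "arguments": {"commands": "0 0 -2 0 0 0 0.4; 0 0 -2 0 0 0 0.4; 0 0 -2 0 0 0 0.4; 0 0 -2 0 0 0 0.4; 0 0 -2 0 0 0 0.4"}}

```text
t: 14.92
tcp_pos: [0.6263, 0.214, 0.1471]
tool_rot: [0.006, 1.0, -0.0, -0.0]
force: [-0.3, -0.3, 0.1]
finger_gap: 0.701
gripper_force: 0.0
```

Emit:
{"name": "move_arm", "arguments": {"commands": "0 0 -10 0 0 0 0.4; 0 0 -40 0 0 0 0.4; 0 0 -90 0 0 0 1; 50 -30 -110 0 0 0 1; 100 -50 -110 0 0 0 1"}}

```text
t: 15.55
tcp_pos: [0.5266, 0.1645, 0.2603]
tool_rot: [0.006, 1.0, 0.0, 0.003]
force: [0.2, -0.4, 0.8]
finger_gap: 1.0
gripper_force: 0.0
```

Emit:
{"name": "move_arm", "arguments": {"commands": "45 -25 0 0 0 0 1; 85 -40 0 0 0 0 1; 85 -40 0 0 0 0 1; 85 -40 0 0 0 0 1; 85 -40 0 0 0 0 1"}}

```text
t: 16.18
tcp_pos: [0.4421, 0.1264, 0.2578]
tool_rot: [0.006, 1.0, 0.0, 0.001]
force: [-0.1, -0.1, 0.5]
finger_gap: 1.001
gripper_force: 0.0
```

```bash
python3 look.py 3
python3 - <<'E'
from muff import *
T,S,W=load('t3'),load('s3'),load('w3')
q3=np.array([.458,.110,0,1.577])
b=np.array([proj(W,w) for p in PARTS for w in pts(p,q3)]); lo=np.maximum(b.min(0)-25,0).astype(int);hi=np.minimum(b.max(0)+25,[640,480]).astype(int);print(lo,hi)
V=[prep(S,(275,200,340,275),3,88),prep(W,(*lo,*hi),2,75)]
for nm,v in(('s',V[:1]),('both',V),('w',V[1:])):
    q,f=fit(v,[q3]);print(nm,np.round(q*[1000,1000,1000,57.3],1),f)
# hung check: side view hung poses
h=[np.array([.627,.304,.018,1.56]),np.array([.627,.214,.018,1.56])]
q,f=fit([prep(S,(290,120,365,215),3,70)],h);print(np.round(q*[1000,1000,1000,57.3],1),f)
d=np.abs(S['image'].astype(int)-load('s2')['image']).max(2)[200:275,270:345];print('diff',(d>40).sum())
E
```

```text
16.175 [0.44206391 0.12637663 0.25775831] [5.60934319e-03 9.99983700e-01 6.92966063e-05 1.06341335e-03] [-0.05516981 -0.11276594  0.46553716]
[231 121] [355 331]
s [[459.8 113.3   1.9  90.2]] 38.59329914529915
both [[458.1 111.3   3.6  90.3]] 53.25711637257605
w [[458.8 111.   -8.8  91.3]] 12.30000960061444
[[631.8 305.7  16.9  85.6]
 [629.5 217.8  22.   88.9]] 84.82655750487329
diff 1566
```

Emit:
{"name": "move_arm", "arguments": {"commands": "-10 -10 20 0 0 -1 1; -16 -15 50 0 0 -1 1; -16 -15 90 0 0 -1 1; -16 -15 115 0 0 -1 1; -16 -15 129 0 0 -1 1"}}

```text
t: 16.95
tcp_pos: [0.456, 0.111, 0.1268]
tool_rot: [-0.003, 1.0, 0.0, -0.001]
force: [0.4, -0.3, -0.3]
finger_gap: 0.996
gripper_force: 0.0
```

Emit:
{"name": "move_arm", "arguments": {"commands": "0 0 0 0 0 0 1; 0 0 0 0 0 0 -1; 0 0 0 0 0 0 -1; 0 0 0 0 0 0 -1; 0 0 0 0 0 0 -1"}}

```text
t: 17.58
tcp_pos: [0.4567, 0.1111, 0.1291]
tool_rot: [-0.003, 1.0, 0.0, 0.001]
force: [-0.9, 0.6, 5.0]
finger_gap: 0.341
gripper_force: 40.8
```

Emit:
{"name": "move_arm", "arguments": {"commands": "0 0 0 0 0 0 -1; 0 0 0 0 0 0 -1; 0 0 -5 0 0 0 -1; 0 0 -20 0 0 0 -1; 0 0 -50 0 0 0 -1"}}

```text
t: 18.2
tcp_pos: [0.4548, 0.1108, 0.1778]
tool_rot: [-0.003, 1.0, -0.0, -0.002]
force: [1.0, -0.2, -1.4]
finger_gap: 0.34
gripper_force: 39.8
```

Emit:
{"name": "move_arm", "arguments": {"commands": "0 0 -50 0 0 0 -1; 0 0 -100 0 0 0 -1; -40 4 -124 0 0 1 -1; -85 8 -124 0 0 1 -1; -130 11 -124 0 0 1 -1"}}

```text
t: 18.82
tcp_pos: [0.5869, 0.1228, 0.3027]
tool_rot: [0.006, 1.0, -0.0, 0.0]
force: [0.8, 0.2, -2.0]
finger_gap: 0.339
gripper_force: 39.9
```

Emit:
{"name": "move_arm", "arguments": {"commands": "-25 1 0 0 0 0 -1; -39 2 0 0 0 0 -1; -39 2 0 0 0 0 -1; -39 2 0 0 0 0 -1; -39 2 0 0 0 0 -1"}}

```text
t: 19.45
tcp_pos: [0.6241, 0.1243, 0.3025]
tool_rot: [0.006, 1.0, -0.0, -0.0]
force: [0.7, -0.1, -0.4]
finger_gap: 0.343
gripper_force: 39.8
```

Emit:
{"name": "move_arm", "arguments": {"commands": "0 0 45 0 0 0 -1; 0 0 90 0 0 0 -1; 0 0 125 0 0 0 -1; 0 0 145 0 0 0 -1; 0 0 152 0 0 0 -1"}}

```text
t: 20.08
tcp_pos: [0.6238, 0.1243, 0.1492]
tool_rot: [0.006, 1.0, -0.0, -0.001]
force: [-0.2, -0.4, -1.1]
finger_gap: 0.346
gripper_force: 39.8
```

Emit:
{"name": "move_arm", "arguments": {"commands": "0 0 1 0 0 0 -1; 0 0 2 0 0 0 -1; 0 0 3 0 0 0 -1; 0 0 4 0 0 0 -1; 0 0 5 0 0 0 -1"}}

```text
t: 20.7
tcp_pos: [0.6256, 0.1243, 0.147]
tool_rot: [0.006, 1.0, -0.0, 0.001]
force: [-1.7, -0.4, 9.2]
finger_gap: 0.344
gripper_force: 41.1
```

Emit:
{"name": "move_arm", "arguments": {"commands": "0 0 0 0 0 0 -1; 0 0 0 0 0 0 -1; 0 0 0 0 0 0 -1; 0 0 0 0 0 0 -1; 0 0 0 0 0 0 -1"}}

```text
t: 21.32
tcp_pos: [0.6255, 0.1243, 0.147]
tool_rot: [0.006, 1.0, -0.0, 0.001]
force: [-0.8, -0.1, 5.8]
finger_gap: 0.342
gripper_force: 40.9
```

Emit:
{"name": "move_arm", "arguments": {"commands": "0 0 -2 0 0 0 0.4; 0 0 -2 0 0 0 0.4; 0 0 -2 0 0 0 0.4; 0 0 -2 0 0 0 0.4; 0 0 -2 0 0 0 0.4"}}

```text
t: 21.95
tcp_pos: [0.625, 0.1242, 0.1471]
tool_rot: [0.006, 1.0, -0.0, -0.0]
force: [-1.3, -0.9, -0.2]
finger_gap: 0.701
gripper_force: 0.0
```

```bash
python3 -c "
from h import *
s=telemetry.sense();print(s['t'],s['q'].tolist(),s['tcp_pos'].tolist(),s['tool_rot'].tolist())"
```

```text
21.95 [0.021140018669376905, 0.6425230680689968, 1.4749889540131875, -9.412656227704683e-06, 1.0243959264599425, -1.5381085607952936] [0.6250453322119673, 0.12423785965593176, 0.1471377033205707] [0.005771395439881553, 0.9999833329239962, -8.261642175344449e-06, -0.00015748218267203168]
```

Emit:
{"name": "move_arm", "arguments": {"commands": "0 0 -10 0 0 0 0.4; 0 0 -40 0 0 0 0.4; 0 0 -90 0 0 0 0.4; 10 -50 -130 0 0 0 0.4; 20 -100 -140 0 0 0 0.4"}}

```text
t: 22.58
tcp_pos: [0.6056, 0.024, 0.2916]
tool_rot: [0.005, 1.0, -0.001, 0.004]
force: [0.2, -1.4, -0.3]
finger_gap: 0.701
gripper_force: 0.0
```

Emit:
{"name": "move_arm", "arguments": {"commands": "10 -50 0 0 10 0 1; 25 -100 0 0 20 0 1; 40 -150 0 0 30 0 1; 50 -200 0 0 30 0 1; 60 -230 0 0 30 0 1"}}

```text
t: 23.2
tcp_pos: [0.5412, -0.2074, 0.2869]
tool_rot: [0.007, 0.966, 0.002, -0.259]
force: [-0.3, 0.8, -0.9]
finger_gap: 0.999
gripper_force: 0.0
```

```bash
python3 -c "
from h import *
s=telemetry.sense();print(s['t'],s['q'].tolist(),s['tcp_pos'].tolist(),s['tool_rot'].tolist())
snap('top','top4');snap('side','side4');snap('wrist','wr4')"
```

```text
23.2 [-0.4493153109255066, 0.6495161721492593, 1.146228661920199, -0.2200805861760451, 1.8220867586598717, -2.0095622228850814] [0.5411704523129344, -0.20737786979138342, 0.28694517523155105] [0.006541197229617327, 0.965884535866179, 0.001557396865036191, -0.25888578684119373]
```

```bash
cat > kin.py <<'E'
import numpy as np
from scipy.spatial.transform import Rotation as R
from scipy.optimize import least_squares
D=[([0.938,0.527,1.433,0,1.181,-0.178],[.275,.561,.231],[2.25455155e-01,9.74253165e-01,-7.9e-04,-3.4e-04]),
([0.021140018669376905, 0.6425230680689968, 1.4749889540131875, -9.4e-06, 1.0243959264599425, -1.5381085607952936],[0.6250453322119673, 0.12423785965593176, 0.1471377033205707],[0.005771395439881553, 0.9999833329239962, -8.26e-06, -0.000157]),
([-0.4493153109255066, 0.6495161721492593, 1.146228661920199, -0.2200805861760451, 1.8220867586598717, -2.0095622228850814],[0.5411704523129344, -0.20737786979138342, 0.28694517523155105],[0.006541197229617327, 0.965884535866179, 0.001557396865036191, -0.25888578684119373])]
def fk(q,p):
    h,L1,L2,L3,d,a=p; r=lambda ax,t:R.from_euler(ax,t).as_matrix()
    M=r('z',q[0]); x=M@[0,d,h]; M=M@r('y',q[1]); x=x+M@[0,0,L1]; M=M@r('y',q[2]); x=x+M@[a,0,L2]
    M=M@r('z',q[3])@r('y',q[4]); x=x+M@[0,0,L3]; return x,M@r('z',q[5])
if __name__=='__main__':
    f=lambda p:np.concatenate([fk(q,p)[0]-x for q,x,_ in D])
    s=least_squares(f,[.15,.4,.4,.25,.11,0]); print(np.round(s.x,4),np.round(f(s.x)*1000,1))
    for q,x,o in D: print(np.round(fk(q,s.x)[1],3).tolist(),np.round(R.from_quat(o).as_matrix(),3).tolist())
    # with a=0
    s=least_squares(lambda p:f([*p,0]),[.15,.4,.4,.25,.11]); print(np.round(s.x,4),np.round(s.fun*1000,1))
E
python3 kin.py
```

```text
[0.2724 0.5846 0.3922 0.2948 0.1105 0.1111] [-0.5  0.3  0.3  0.  -0.5 -0.3 -0.  -0.1 -0. ]
[[-0.439, -0.898, 0.0], [-0.898, 0.439, 0.0], [-0.001, -0.0, -1.0]] [[-0.898, 0.439, -0.001], [0.439, 0.898, -0.001], [0.0, -0.002, -1.0]]
[[-0.012, -1.0, -0.0], [-1.0, 0.012, -0.0], [0.0, 0.0, -1.0]] [[-1.0, 0.012, -0.0], [0.012, 1.0, -0.0], [0.0, -0.0, -1.0]]
[[-0.013, -0.866, -0.5], [-1.0, 0.012, 0.006], [0.0, 0.5, -0.866]] [[-0.866, 0.013, -0.5], [0.012, 1.0, 0.006], [0.5, -0.0, -0.866]]
[0.1845 0.5002 0.3898 0.238  0.1065] [ 1.3 -4.2 -0.1  5.2 -4.4 -2.8  0.9  8.4  2.9]
```

```bash
cat >> kin.py <<'E'
P=[0.2724,0.5846,0.3922,0.2948,0.1105,0.1111]
LO=np.array([-3.08,-.75,.22,-1.43,0,-2.85])+.05;HI=np.array([3.08,2.2,2.44,4.57,2.65,2.85])-.05
TZ=R.from_euler('z',90,degrees=True).as_matrix()
def frame(z,y):
    z=np.array(z)/np.linalg.norm(z); y=np.array(y,float); y-=z*(y@z); y/=np.linalg.norm(y); return np.c_[np.cross(y,z),y,z]
def ik(x,M,seed=None,n=30):
    rng=np.random.default_rng(0); best=[]
    for k in range(n):
        q0=seed if seed is not None and k==0 else rng.uniform(LO,HI)
        def f(q):
            p,m=fk(q,P); return np.r_[(p-x)*5,R.from_matrix((m@TZ).T@M).as_rotvec()]
        s=least_squares(f,np.clip(q0,LO,HI),bounds=(LO,HI),max_nfev=80)
        if s.cost<1e-8 and not any(np.abs(s.x-b).max()<.05 for b in best): best.append(s.x)
    return best
E
cat > plan.py <<'E'
from kin import *
r=np.radians
gA=np.array([.628,-.142,.024]);gB=np.array([.558,-.237,.024])
for b in(20,30,40):
    zd=np.array([0,np.sin(r(b)),-np.cos(r(b))])
    for nm,g in(('A',gA),('B',gB)):
        for s in(1,-1):
            for q in ik(g+.019*zd,frame(zd,[s,0,0])): print('grasp',b,nm,s,np.round(q,2))
    for nm,y in(('+end',-.07),('mid',-.233),('-end',-.39)):
        for psi in (0,-15,-30):
            c=np.array([np.cos(r(psi)),np.sin(r(psi)),0]); zd=c*np.cos(r(b))-[0,0,np.sin(r(b))]
            for s in(1,-1):
                for q in ik(np.array([.457,y,.052])+.019*zd,frame(zd,s*np.array([-c[1],c[0],0]))): print('place',b,nm,psi,s,np.round(q,2))
E
python3 plan.py 2>&1 | head -90
```

```text
grasp 20 A 1 [-0.53  0.9   1.44  0.36  1.01 -0.75]
grasp 20 A -1 [-0.53  0.9   1.44  0.36  1.01  2.39]
grasp 20 B 1 [-0.71  0.88  1.5   0.31  1.01 -0.91]
grasp 20 B -1 [-0.71  0.88  1.5   0.31  1.01  2.23]
place 20 mid 0 1 [-1.24  1.26  2.33  2.02  1.4   1.14]
place 20 mid 0 -1 [-1.24  1.26  2.33  2.02  1.4  -2.01]
place 20 -end 0 1 [-1.36  1.09  2.01  1.77  1.21  1.61]
place 20 -end 0 -1 [-1.36  1.09  2.01  1.77  1.21 -1.53]
place 20 -end -15 1 [-1.29  1.13  2.14  2.15  1.29  1.45]
place 20 -end -15 -1 [-1.29  1.13  2.14  2.15  1.29 -1.69]
place 20 -end -30 1 [-1.16  1.18  2.23  2.54  1.43  1.41]
place 20 -end -30 -1 [-1.16  1.18  2.23  2.54  1.43 -1.73]
grasp 30 A 1 [-0.58  0.94  1.39  0.47  1.15 -0.85]
grasp 30 A -1 [-0.58  0.94  1.39  0.47  1.15  2.29]
grasp 30 B 1 [-0.76  0.93  1.44  0.4   1.18 -0.99]
grasp 30 B -1 [-0.76  0.93  1.44  0.4   1.18  2.15]
place 30 mid 0 1 [-1.17  1.12  2.34  2.11  1.19  1.26]
place 30 mid 0 -1 [-1.17  1.12  2.34  2.11  1.19 -1.88]
place 30 -end 0 1 [-1.31  0.99  2.01  1.75  1.02  1.73]
place 30 -end 0 -1 [-1.31  0.99  2.01  1.75  1.02 -1.41]
place 
[... 306 characters left out ...]
 1.34  0.57  1.3   2.22]
grasp 40 B 1 [-0.8   0.99  1.37  0.48  1.35 -1.04]
grasp 40 B -1 [-0.8   0.99  1.37  0.48  1.35  2.1 ]
place 40 mid 0 1 [-1.09  0.97  2.3   2.14  0.94  1.43]
place 40 mid 0 -1 [-1.09  0.97  2.3   2.14  0.94 -1.72]
place 40 mid -15 1 [-0.98  1.02  2.38  2.53  1.08  1.38]
place 40 mid -15 -1 [-0.98  1.02  2.38  2.53  1.08 -1.76]
place 40 -end 0 1 [-1.25  0.9   1.99  1.67  0.82  1.9 ]
place 40 -end 0 -1 [-1.25  0.9   1.99  1.67  0.82 -1.24]
place 40 -end -15 1 [-1.19  0.91  2.09  2.11  0.79  1.73]
place 40 -end -15 -1 [-1.19  0.91  2.09  2.11  0.79 -1.41]
place 40 -end -30 1 [-1.09  0.92  2.16  2.55  0.82  1.62]
place 40 -end -30 -1 [-1.09  0.92  2.16  2.55  0.82 -1.52]
```

```bash
cat > plan2.py <<'E'
from kin import *
r=np.radians
for b in(30,40,50):
    for nm,y,ps in(('+end',-.07,(-90,-80,-100,180,170,190)),('mid',-.233,(180,170,190)),('-end',-.39,(90,80,180))):
        for psi in ps:
            c=np.array([np.cos(r(psi)),np.sin(r(psi)),0]); zd=c*np.cos(r(b))-[0,0,np.sin(r(b))]
            for s in(1,-1):
                for q in ik(np.array([.457,y,.052])+.019*zd,frame(zd,s*np.array([-c[1],c[0],0])),n=15): print('place',b,nm,psi,s,np.round(q,2))
E
python3 plan2.py 2>&1 | head -90
```

```text
place 30 +end -90 1 [ 0.13  0.98  1.91 -1.31  1.09  1.29]
place 30 +end -90 -1 [ 0.13  0.98  1.91 -1.31  1.09 -1.85]
place 30 +end -100 1 [ 0.11  0.98  1.82 -1.13  1.17  1.21]
place 30 +end -100 -1 [ 0.11  0.98  1.82 -1.13  1.17 -1.93]
place 30 +end 180 1 [-0.26  1.06  1.35 -0.23  1.76  1.4 ]
place 30 +end 180 -1 [-0.26  1.06  1.35 -0.23  1.76 -1.75]
place 30 +end 170 1 [-0.32  1.07  1.34 -0.13  1.78  1.47]
place 30 +end 170 -1 [-0.32  1.07  1.34 -0.13  1.78 -1.67]
place 30 +end 190 1 [-0.2   1.06  1.36 -0.33  1.72  1.32]
place 30 +end 190 -1 [-0.2   1.06  1.36 -0.33  1.72 -1.82]
place 30 mid 180 1 [-0.47  1.09  1.24 -0.42  1.78  1.23]
place 30 mid 180 -1 [-0.47  1.09  1.24 -0.42  1.78 -1.91]
place 30 mid 170 1 [-0.53  1.1   1.21 -0.31  1.84  1.3 ]
place 30 mid 170 -1 [-0.53  1.1   1.21 -0.31  1.84 -1.84]
place 30 mid 190 1 [-0.42  1.08  1.29 -0.52  1.71  1.16]
place 30 mid 190 -1 [-0.42  1.08  1.29 -0.52  1.71 -1.98]
place 30 -end 90 1 [-1.08  1.13  1.1   0.44  1.87  1.96]
place 30 -end 90 -1 [-1.08  1.13  1.1   0.44  1.87 -1.18]
place 30 -end 80 1 [-1.13  1.11  1.19  0.53  1.77  2.
[... 2036 characters left out ...]
6 -1.84]
place 50 mid 180 1 [-0.52  0.93  1.43 -0.33  1.42  1.21]
place 50 mid 180 -1 [-0.52  0.93  1.43 -0.33  1.42 -1.93]
place 50 mid 170 1 [-0.56  0.94  1.4  -0.24  1.46  1.3 ]
place 50 mid 170 -1 [-0.56  0.94  1.4  -0.24  1.46 -1.84]
place 50 mid 190 1 [-0.48  0.92  1.46 -0.41  1.36  1.13]
place 50 mid 190 -1 [-0.48  0.92  1.46 -0.41  1.36 -2.01]
place 50 -end 90 1 [-1.04  0.98  1.27  0.33  1.52  1.97]
place 50 -end 90 -1 [-1.04  0.98  1.27  0.33  1.52 -1.17]
place 50 -end 80 1 [-1.08  0.96  1.34  0.41  1.44  2.05]
place 50 -end 80 -1 [-1.08  0.96  1.34  0.41  1.44 -1.09]
place 50 -end 180 1 [-0.7   1.    1.22 -0.43  1.5   1.03]
place 50 -end 180 -1 [-0.7   1.    1.22 -0.43  1.5  -2.11]
```

```bash
cat > ov.py <<'E'
from h import *
def box(c,yaw,x0,x1,y0,y1,z0,z1):
    a=np.radians(yaw);return np.array([[c[0]+np.cos(a)*x-np.sin(a)*y,c[1]+np.sin(a)*x+np.cos(a)*y,z] for x in(x0,x1) for y in(y0,y1) for z in(z0,z1)])
E=[(i,j) for i in range(8) for j in range(i+1,8) if bin(i^j).count('1')==1]
def wire(img,s,B,col,k,off):
    u=[(proj(s,p)-off+.5)*k for p in B]
    for i,j in E: cv2.line(img,tuple(int(t*16) for t in u[i]),tuple(int(t*16) for t in u[j]),col,1,cv2.LINE_AA,4)
def crop(s,x0,y0,x1,y1,w,h):
    i=cv2.resize(s['image'][y0:y1,x0:x1,::-1],(w,h),interpolation=cv2.INTER_CUBIC); return np.clip(i*1.3,0,255).astype('uint8')
TA=((.628,-.142),-97.);TB=((.558,-.237),-84.4)
def allw(img,s,k,off):
    for c,y in(TA,TB): wire(img,s,box(c,y,-.043,.043,-.022,.022,0,.036),(0,0,255),k,off)
    wire(img,s,box((.456,-.2275),0,-.034,.034,-.215,.215,0,.014),(0,200,0),k,off)
    for c in((.456,-.1423),(.457,-.3233)): wire(img,s,box(c,0,-.018,.018,-.022,.022,.004,.09),(255,0,255),k,off)
if __name__=='__main__':
    W,T,S=load('wr4'),load('top4'),load('side4')
    a=crop(W,0,0,640,480,464,348);allw(a,W,.725,np.array([0,0]))
    b=crop(S,315,260,475,410,336,315);allw(b,S,2.1,np.array([315,260]))
    c=crop(T,310,145,490,265,378,252);allw(c,T,2.1,np.array([310,145]))
    d=crop(S,220,90,436,270,336,252)
    im=np.zeros((600,800,3),np.uint8);im[:348,:464]=a;im[:315,464:]=b;im[348:600,:378]=c;im[348:600,464:]=d
    cv2.imwrite('pics/m4.png',im)
E
python3 ov.py
```

```text
(no output)
```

View pics/m4.png

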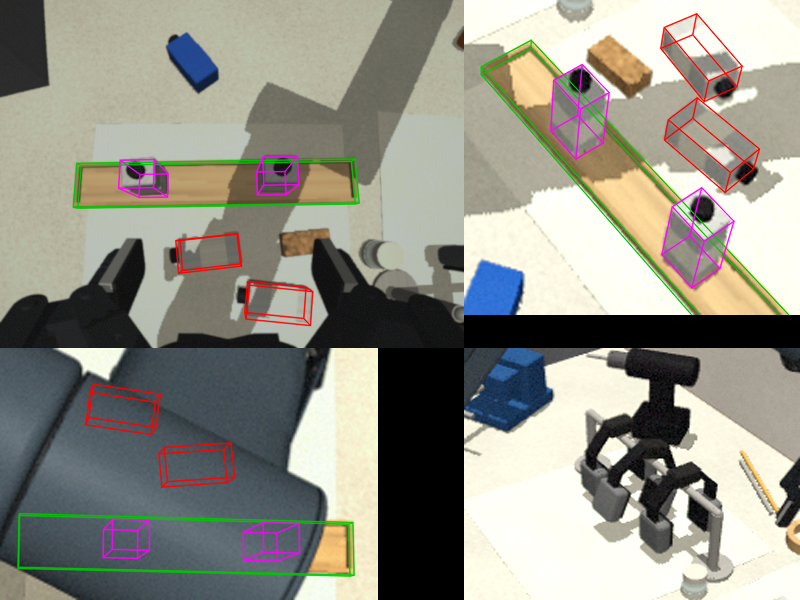

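```bash
cat > go.py <<'E'
from kin import *
from station import telemetry
r=np.radians
TIN={'A':((.628,-.142),-97.),'B':((.558,-.237),-84.4)}; SLOT={'A':-.072,'B':-.2335}
BETA=37; ALONG=.005; GZ=.025
def Tm(M,x): T=np.eye(4);T[:3,:3]=M;T[:3,3]=x;return T
def tin(n):
    c,y=TIN[n];return Tm(R.from_euler('z',y,degrees=True).as_matrix(),[*c,0])
def grasp(n,back=0):
    u=tin(n)[:3,0]; z=-u*np.sin(r(BETA))-np.array([0,0,np.cos(r(BETA))])
    g=tin(n)[:3,3]+u*ALONG+[0,0,GZ]; return Tm(frame(z,np.cross([0,0,1],u)),g+z*(.019-back))
def place(n,Tg,up=0,dy=0):
    P=Tm(np.array([[0,0,1],[0,-1,0],[1,0,0.]]),[.4565-.018,SLOT[n]+dy,.047+up]); return P@np.linalg.inv(tin(n))@Tg
def cur():
    s=telemetry.sense();return Tm(R.from_quat(s['tool_rot']).as_matrix(),s['tcp_pos'])
def rel(T,C=None):
    C=cur() if C is None else C; D=np.linalg.inv(C)@T
    print('shift',np.round(D[:3,3]*1000,1),'rot',np.round(R.from_matrix(D[:3,:3]).as_rotvec(degrees=True),1),'ang',round(float(np.degrees(R.from_matrix(D[:3,:3]).magnitude())),1),'world',np.round(T[:3,3],4))
def path(C,T,n=9,seed=None):
    from scipy.spatial.transform import Slerp
    sl=Slerp([0,1],R.from_matrix([C[:3,:3],T[:3,:3]])); q=seed
    for k in range(1,n+1):
        a=k/n; b=ik(C[:3,3]*(1-a)+T[:3,3]*a,sl(a).as_matrix(),q,1); 
        if not b: print('no ik',a); continue
        q=b[0]; print(np.round(q,2))
    return q
E
python3 - <<'E'
from go import *
q=telemetry.sense()['q']
pre=grasp('B',.09); g=grasp('B')
rel(pre); rel(g,pre)
q=path(cur(),pre,4,q); q=path(pre,g,1,q)
lift=g.copy(); lift[2,3]+=.20; rel(lift,g)
P=place('B',g,.15); rel(P,lift); q=path(lift,P,9,q); p=place('B',g,.002); rel(p,P); path(P,p,1,q); print(p[:3,2])
E
```

```text
shift [-122.6  -77.9  167.1] rot [-46.1   5.7  69.7] ang 83.8 world [ 0.5627 -0.2845  0.0817]
shift [-0.  0. 90.] rot [ 0.  0. -0.] ang 0.0 world [ 0.5574 -0.2306  0.0098]
[-0.54  0.74  1.12 -0.07  1.83 -1.74]
[-0.64  0.81  1.13  0.08  1.78 -1.48]
[-0.73  0.87  1.16  0.23  1.68 -1.24]
[-0.82  0.92  1.23  0.37  1.53 -1.04]
[-0.77  0.99  1.34  0.41  1.35 -1.07]
shift [ 120.4    0.  -159.7] rot [ 0.  0. -0.] ang 0.0 world [ 0.5574 -0.2306  0.2098]
shift [  -5.4 -108.8   20. ] rot [ 14.4 -66.5 102.8] ang 123.3 world [ 0.4483 -0.2335  0.1906]
[-0.74  0.68  1.33  0.31  1.57 -0.72]
[-0.7   0.64  1.36  0.2   1.51 -0.48]
[-0.66  0.63  1.37  0.08  1.48 -0.23]
[-0.61  0.63  1.38 -0.03  1.49  0.02]
[-0.57  0.65  1.37 -0.14  1.53  0.27]
[-0.53  0.69  1.35 -0.23  1.6   0.5 ]
[-0.5   0.73  1.33 -0.3   1.68  0.73]
[-0.49  0.78  1.3  -0.36  1.78  0.94]
[-0.48  0.84  1.27 -0.4   1.88  1.14]
shift [118.2   0.   89.1] rot [0. 0. 0.] ang 0.0 world [ 0.4483 -0.2335  0.0426]
[-0.48  1.04  1.28 -0.38  1.68  1.22]
[-7.98635510e-01 -3.04648629e-18 -6.01815023e-01]
```

Emit:
{"name": "move_arm", "arguments": {"commands": "-10 -6 13 -5.5 0.7 8.4 0.5; -20 -12 26 -11 1.4 16.8 0.5; -30 -19 40 -16.6 2.1 25.1 0.5; -40 -25 54 -22.1 2.7 33.5 0.5; -49 -31 67 -27.7 3.4 41.8 0.5"}}

```text
t: 23.98
tcp_pos: [0.551, -0.2347, 0.2047]
tool_rot: [0.408, 0.864, 0.137, -0.261]
force: [0.5, 0.3, -0.5]
finger_gap: 0.749
gripper_force: 0.0
```

```bash
python3 -c "
from go import *
print(cur()[:3,3]);rel(grasp('B',.09))"
```

```text
[ 0.55096686 -0.23466013  0.2047412 ]
shift [-107.   -25.2   75.3] rot [-18.4   2.3  27.9] ang 33.5 world [ 0.5627 -0.2845  0.0817]
```

Emit:
{"name": "move_arm", "arguments": {"commands": "-30 -7 18 -5.5 0.7 8.3 0.5; -60 -14 38 -11 1.4 16.7 0.5; -90 -21 60 -16.5 2.1 25 0.5; -107 -25 75 -18.4 2.3 27.9 0.5; -107 -25 75 -18.4 2.3 27.9 0.5"}}

```text
t: 24.6
tcp_pos: [0.5613, -0.2846, 0.0809]
tool_rot: [0.635, 0.703, 0.213, -0.237]
force: [-0.1, -0.6, 0.8]
finger_gap: 0.751
gripper_force: 0.0
```

Run:
```python
from go import *
from ov import *
print(cur()[:3,3]);rel(grasp('B',.09));rel(grasp('B'))
W=snap('wrist','wr5');T=load('top0')
# contrast check of tin B along width & length in wrist view: project centre lines on top face and print profile edges
g=W['image'].max(2).astype(float)
M=tin('B')
def at(p):
    u=proj(W,(M@[*p,1])[:3]); 
    return cv2.remap(g.astype(np.float32),np.array([[u[0]]],np.float32),np.array([[u[1]]],np.float32),1)[0,0]
print('cap corner px',[np.round(proj(W,(M@[*p,1])[:3])).tolist() for p in((.043,0,.018),(.057,0,.018),(-.043,.022,.036),(-.043,-.022,.036))])
for x in(-.035,.03): print('w',x,[(y,int(at((x,y/1000,.036)))) for y in range(-34,35,3)])
for y in(-.015,.015): print('l',y,[(x,int(at((x/1000,y,.036)))) for x in range(-58,-30,3)])
print('cap',[(x,int(at((x/1000,0,.018)))) for x in range(40,70,3)])
```

```text
[ 0.56131561 -0.28458393  0.08085933]
shift [ 0.5  1.3 -0.7] rot [-0.3 -0.2  0.1] ang 0.3 world [ 0.5627 -0.2845  0.0817]
shift [ 0.2  1.8 89.3] rot [-0.3 -0.2  0.1] ang 0.3 world [ 0.5574 -0.2306  0.0098]
cap corner px [[319.0, 336.0], [319.0, 363.0], [358.0, 179.0], [281.0, 179.0]]
w -0.035 [(-34, 153), (-31, 152), (-28, 152), (-25, 145), (-22, 118), (-19, 134), (-16, 136), (-13, 132), (-10, 131), (-7, 133), (-4, 134), (-1, 136), (2, 135), (5, 130), (8, 135), (11, 139), (14, 139), (17, 125), (20, 147), (23, 153), (26, 153), (29, 153), (32, 153)]
w 0.03 [(-34, 153), (-31, 152), (-28, 152), (-25, 152), (-22, 106), (-19, 142), (-16, 141), (-13, 141), (-10, 140), (-7, 139), (-4, 139), (-1, 141), (2, 144), (5, 141), (8, 138), (11, 145), (14, 144), (17, 141), (20, 112), (23, 152), (26, 153), (29, 153), (32, 152)]
l -0.015 [(-58, 152), (-55, 153), (-52, 152), (-49, 153), (-46, 153), (-43, 123), (-40, 132), (-37, 133), (-34, 134), (-31, 135)]
l 0.015 [(-58, 152), (-55, 152), (-52, 153), (-49, 153), (-46, 152), (-43, 129), (-40, 136), (-37, 137), (-34, 137), (-31, 138)]
cap [(40, 36), (43, 29), (46, 30), (49, 29), (52, 28), (55, 55), (58, 139), (61, 152), (64, 151), (67, 152)]
```

The wrist profile puts tin B within 2 mm of the model: edges at ±22, base at -43, cap end at 57. Advancing and gripping.

Emit:
{"name": "move_arm", "arguments": {"commands": "0 0 40 0 0 0 0.5; 0 1 70 0 0 0 0.5; 0 1 84 0 0 0 0.5; 0 1 88 0 0 0 0.5; 0 1 88 0 0 0 0.5"}}

```text
t: 25.28
tcp_pos: [0.5585, -0.2336, 0.0127]
tool_rot: [0.635, 0.704, 0.213, -0.235]
force: [0.5, -0.1, -0.0]
finger_gap: 0.749
gripper_force: 0.0
```

Emit:
{"name": "move_arm", "arguments": {"commands": "0 0 0 0 0 0 -1; 0 0 0 0 0 0 -1; 0 0 0 0 0 0 -1; 0 0 0 0 0 0 -1; 0 0 0 0 0 0 -1", "grip_force": 60}}

```text
t: 25.9
tcp_pos: [0.5583, -0.2344, 0.0129]
tool_rot: [0.636, 0.704, 0.213, -0.234]
force: [0.1, -3.7, 5.8]
finger_gap: 0.505
gripper_force: 61.8
```

Run:
```python
from go import *
g=cur();np.save('gB.npy',g);print(g[:3,3],g[:3,2]);rel(grasp('B'))
```

```text
[ 0.55834586 -0.23442937  0.01291334] [-0.0590238   0.59727079 -0.79986486]
shift [ 1.3 -0.6  4.8] rot [-0.   0.1  0.2] ang 0.2 world [ 0.5574 -0.2306  0.0098]
```

Emit:
{"name": "move_arm", "arguments": {"commands": "6 0 -8 0 0 0 -1; 24 0 -32 0 0 0 -1; 54 0 -72 0 0 0 -1; 90 0 -120 0 0 0 -1; 120 0 -160 0 0 0 -1"}}

```text
t: 26.52
tcp_pos: [0.5574, -0.2331, 0.2136]
tool_rot: [0.636, 0.704, 0.212, -0.236]
force: [1.0, 0.2, -2.7]
finger_gap: 0.507
gripper_force: 61.0
```

Run:
```python
from go import *
g=np.load('gB.npy');P=place('B',g,.13);rel(P);s=telemetry.sense();print(s['finger_gap'],s['force'],cur()[:3,3])
```

```text
shift [ -15.8 -105.5   37.2] rot [ 14.7 -66.4 102.9] ang 123.3 world [ 0.4514 -0.2341  0.1745]
0.5074751354196524 [ 0.9539343   0.19228233 -2.7257423 ] [ 0.55740462 -0.23307032  0.21363583]
```

Emit:
{"name": "move_arm", "arguments": {"commands": "-1 -8 3 1.2 -5.4 8.3 -1; -2 -16 6 2.4 -10.8 16.7 -1; -3 -25 9 3.6 -16.2 25 -1; -4 -34 12 4.8 -21.5 33.4 -1; -6 -42 14 6 -26.9 41.7 -1"}}

```text
t: 27.15
tcp_pos: [0.5145, -0.2333, 0.197]
tool_rot: [0.862, 0.476, -0.073, -0.161]
force: [-0.5, 1.1, -2.4]
finger_gap: 0.506
gripper_force: 61.0
```

```bash
cat > st.py <<'E'
from go import *
import sys
n=sys.argv[1];g=np.load(f'g{n}.npy');rel(place(n,g,float(sys.argv[2])));s=telemetry.sense();print(s['finger_gap'],s['force'],cur()[:3,3],s['q'].round(2))
E
python3 st.py B .13
```

```text
shift [-35.1 -42.1  38.5] rot [  8.6 -39.3  60.9] ang 73.0 world [ 0.4514 -0.2341  0.1745]
0.5063513664361389 [-0.52274603  1.05566327 -2.36356797] [ 0.51447671 -0.23330646  0.19704124] [-0.63  0.64  1.37  0.01  1.48 -0.07]
```

Emit:
{"name": "move_arm", "arguments": {"commands": "-5 -6 4 1.2 -5.4 8.3 -1; -9 -12 8 2.4 -10.8 16.7 -1; -14 -17 12 3.6 -16.2 25 -1; -19 -23 17 4.7 -21.5 33.4 -1; -24 -29 22 5.9 -26.9 41.7 -1"}}

```text
t: 27.78
tcp_pos: [0.473, -0.2346, 0.1854]
tool_rot: [0.924, 0.161, -0.342, -0.054]
force: [-0.1, -0.5, -1.6]
finger_gap: 0.506
gripper_force: 61.1
```

```bash
python3 st.py B .13
```

```text
shift [-8.5 -3.8 22.3] rot [  2.7 -12.4  19.2] ang 23.1 world [ 0.4514 -0.2341  0.1745]
0.5060041415143873 [-0.09976605 -0.53154064 -1.61023005] [ 0.47299067 -0.23463347  0.18544389] [-0.49  0.76  1.31 -0.32  1.71  0.79]
```

Emit:
{"name": "move_arm", "arguments": {"commands": "-3 -1 7 1.2 -5.4 8.3 -1; -6 -3 15 2.4 -10.8 16.7 -1; -8.5 -3.8 22 2.7 -12.4 19.2 -1; -8.5 -3.8 22 2.7 -12.4 19.2 -1; -8.5 -3.8 22 2.7 -12.4 19.2 -1"}}

```text
t: 28.4
tcp_pos: [0.4523, -0.2349, 0.1749]
tool_rot: [0.895, 0.004, -0.445, -0.002]
force: [-0.7, -0.6, -1.6]
finger_gap: 0.508
gripper_force: 61.1
```

```bash
python3 st.py B .02
python3 - <<'E'
from go import *
from ov import *
# where is tin relative to lane: wrist + side pics, neighbour gaps
W=snap('wrist','wr6');S=snap('side','side6')
g=np.load('gB.npy');C=cur();M=C@np.linalg.inv(g)@tin('B');print(np.round(M,3))
cap=(M@[.057,0,.018,1])[:3];print('cap expected',cap)
for s,n in((S,'side'),(W,'wrist')):
    u=proj(s,cap);print(n,u)
    x,y=u.round().astype(int)
    if 20<x<620 and 20<y<460:
        p=s['image'][y-18:y+19,x-18:x+19].max(2);ys,xs=np.where(p<45);print('dark centroid',xs.mean()+x-18,ys.mean()+y-18,len(xs))
E
```

```text
shift [87.6 -0.1 67.3] rot [ 0.1 -0.2  0.3] ang 0.4 world [ 0.4514 -0.2341  0.0645]
0.5077523275108066 [-0.74817576 -0.62080677 -1.55257974] [ 0.45225156 -0.23490196  0.17494334] [-0.48  0.86  1.26 -0.4   1.86  1.14]
[[-0.005  0.004  1.     0.439]
 [-0.003 -1.     0.004 -0.235]
 [ 1.    -0.003  0.005  0.178]
 [ 0.     0.     0.     1.   ]]
cap expected [ 0.45720488 -0.23459661  0.23483632]
side [406.26265784 283.33443479]
dark centroid 410.37810945273634 275.6268656716418 402
wrist [312.43938418 501.44103163]
```

Emit:
{"name": "move_arm", "arguments": {"commands": "28 0 21 0 0 0 -1; 56 0 43 0 0 0 -1; 78 0 60 0 0 0 -1; 87.5 0 67 0 0 0 -1; 87.5 0 67 0 0 0 -1"}}

```text
t: 29.12
tcp_pos: [0.4514, -0.2344, 0.0646]
tool_rot: [0.895, 0.004, -0.446, -0.001]
force: [-0.2, 0.6, -1.4]
finger_gap: 0.505
gripper_force: 61.1
```

Emit:
{"name": "move_arm", "arguments": {"commands": "4 0 3 0 0 0 -1; 8 0 6 0 0 0 -1; 12 0 9 0 0 0 -1; 13 0 10 0 0 0 -1; 13 0 10 0 0 0 -1"}}

```text
t: 29.75
tcp_pos: [0.4512, -0.2342, 0.0481]
tool_rot: [0.895, 0.004, -0.446, -0.001]
force: [-1.0, -0.2, -2.3]
finger_gap: 0.505
gripper_force: 61.1
```

```bash
python3 st.py B 0
```

```text
shift [ 3.  -0.1  2. ] rot [ 0.1 -0.2  0.3] ang 0.3 world [ 0.4514 -0.2341  0.0445]
0.5046655052927109 [-0.99867175 -0.19217731 -2.30401173] [ 0.4511761  -0.23422417  0.04807707] [-0.48  1.03  1.28 -0.38  1.69  1.21]
```

Emit:
{"name": "move_arm", "arguments": {"commands": "1 0 0.7 0 0 0 -1; 2 0 1.4 0 0 0 -1; 3 0 2.1 0 0 0 -1; 3 0 2.1 0 0 0 -1; 3 0 2.1 0 0 0 -1"}}

```text
t: 30.38
tcp_pos: [0.4515, -0.2343, 0.0468]
tool_rot: [0.895, 0.003, -0.447, -0.001]
force: [2.2, 0.9, 6.9]
finger_gap: 0.506
gripper_force: 62.1
```

Emit:
{"name": "move_arm", "arguments": {"commands": "0.8 0 0.6 0 0 0 -1; 1.2 0 0.9 0 0 0 -1; 1.2 0 0.9 0 0 0 -1; 1.2 0 0.9 0 0 0 -1; 1.2 0 0.9 0 0 0 -1"}}

```text
t: 31.0
tcp_pos: [0.4516, -0.2342, 0.0467]
tool_rot: [0.894, 0.003, -0.447, -0.001]
force: [3.4, 2.4, 11.7]
finger_gap: 0.504
gripper_force: 62.4
```

Emit:
{"name": "move_arm", "arguments": {"commands": "-2 0 -1 0 0 0 0.1; -2 0 -1 0 0 0 0.2; -2 0 -1 0 0 0 0.3; -2 0 -1 0 0 0 0.4; -2 0 -1 0 0 0 0.4"}}

```text
t: 31.62
tcp_pos: [0.4509, -0.2343, 0.045]
tool_rot: [0.895, 0.004, -0.446, -0.002]
force: [-0.3, 0.3, 0.8]
finger_gap: 0.698
gripper_force: 0.0
```

Emit:
{"name": "move_arm", "arguments": {"commands": "0 0 -10 0 0 0 0.4; 0 0 -35 0 0 0 0.4; 0 0 -70 0 0 0 0.4; 0 0 -110 0 0 0 0.4; 0 0 -150 0 0 0 0.4"}}

```text
t: 32.25
tcp_pos: [0.572, -0.2339, 0.1369]
tool_rot: [0.895, 0.004, -0.445, -0.001]
force: [0.3, -0.2, -0.7]
finger_gap: 0.704
gripper_force: 0.0
```

Run:
```python
from go import *
from ov import *
W=snap('wrist','wr7');S=snap('side','side7');T=snap('top','top7')
print(cur()[:3,3],telemetry.sense()['t'])
for nm,c0 in(('tinB',[.4565,-.2335,.104]),('n1',[.456,-.1423,.104]),('n2',[.457,-.3233,.104])):
    c0=np.array(c0);obs=[]
    for s,n in((S,'side'),(W,'wrist'),(T,'top')):
        u=proj(s,c0);x,y=u.round().astype(int)
        if not(25<x<615 and 25<y<455): print(nm,n,'out',u);continue
        w=30 if n=='wrist' else 8
        p=s['image'][y-w:y+w+1,x-w:x+w+1].max(2);m=(p<50).astype(np.uint8);k,l,st,ce=cv2.connectedComponentsWithStats(m)
        if k>1:
            i=1+np.argmax(st[1:,4]);print(nm,n,np.round(u,1),'found',np.round(ce[i]+[x-w,y-w],1),st[i,4],onz(s,*(ce[i]+[x-w,y-w]),.097).round(4))
        else: print(nm,n,u,'none')
```

```text
[ 0.57268421 -0.23415288  0.13685078] 32.4
tinB side [398.7 325.6] found [398.8 327.9] 87 [ 0.4568 -0.2344  0.097 ]
tinB wrist [312.7 301.2] found [313.  292.4] 601 [ 0.4521 -0.2337  0.097 ]
tinB top [409.3 233.2] found [408.6 232.9] 59 [ 0.458  -0.2334  0.097 ]
n1 side [370.5 296.2] found [370.2 298. ] 86 [ 0.4563 -0.1415  0.097 ]
n1 wrist [180.8 300.1] found [179.9 292.5] 732 [ 0.4477 -0.1384  0.097 ]
n1 top [372.5 232.4] found [371.7 232.4] 66 [ 0.457  -0.1414  0.097 ]
n2 side [429.1 357.2] found [428.  359.4] 102 [ 0.4557 -0.323   0.097 ]
n2 wrist [442.7 301.5] found [439.  293.2] 579 [ 0.4514 -0.323   0.097 ]
n2 top [445.  233.9] found [443.6 234.2] 58 [ 0.4572 -0.3219  0.097 ]
```

Tin B stands in the lane, with its cap where expected in all three views. Now tin A.

Run:
```python
from go import *
C=cur();pre=grasp('A',.09);rel(pre);rel(grasp('A'),pre)
U=C.copy();U[2,3]+=.1;rel(U)
q=path(U,pre,6,telemetry.sense()['q']); g=grasp('A');L=g.copy();L[2,3]+=.2;q=path(g,L,1,q);P=place('A',g,.13);rel(P,L);path(L,P,6,q)
```

```text
shift [ 74.2 -44.2  -6. ] rot [-12.5  72.2 -89.3] ang 115.5 world [ 0.6222 -0.1894  0.0817]
shift [ 0.  0. 90.] rot [-0. -0. -0.] ang 0.0 world [ 0.6288 -0.1356  0.0098]
shift [-79.5  -0.4 -60.7] rot [ 0. -0.  0.] ang 0.0 world [ 0.5727 -0.2342  0.2369]
[-0.42  0.87  0.97 -0.3   1.94  0.86]
[-0.45  0.81  1.09 -0.18  1.71  0.62]
[-0.5   0.77  1.21 -0.03  1.5   0.32]
[-0.57  0.76  1.3   0.16  1.36 -0.03]
[-0.64  0.8   1.35  0.36  1.3  -0.43]
[-0.7   0.88  1.34  0.54  1.34 -0.82]
[-0.64  0.69  1.35  0.55  1.47 -0.68]
shift [   9.2 -186.9   56.1] rot [ 12.6 -72.5  89.8] ang 116.0 world [ 0.4483 -0.072   0.1706]
[-0.57  0.63  1.41  0.37  1.38 -0.33]
[-0.48  0.6   1.44  0.18  1.36  0.05]
[-0.4   0.62  1.43  0.01  1.43  0.43]
[-0.33  0.67  1.42 -0.12  1.55  0.76]
[-0.28  0.74  1.39 -0.19  1.69  1.07]
[-0.27  0.82  1.38 -0.22  1.84  1.35]
```

Emit:
{"name": "move_arm", "arguments": {"commands": "-25 0 -19 -1 6.2 -7.7 0.5; -50 0 -38 -2.2 12.4 -15.4 0.5; -79 0 -60 -3.2 18.6 -23 0.5; -79 0 -60 -4.3 24.8 -30.7 0.5; -79 0 -60 -5.4 31 -38.4 0.5"}}

```text
t: 33.02
tcp_pos: [0.5697, -0.234, 0.2349]
tool_rot: [0.928, 0.316, -0.168, -0.107]
force: [-0.5, 0.4, -1.1]
finger_gap: 0.748
gripper_force: 0.0
```

```bash
python3 -c "
from go import *
print(cur()[:3,3]);rel(grasp('A',.12))"
```

```text
[ 0.56973851 -0.23401643  0.23488291]
shift [ 85.5  46.2 102.5] rot [ -7.4  41.  -50.8] ang 65.7 world [ 0.62   -0.2073  0.1057]
```

Emit:
{"name": "move_arm", "arguments": {"commands": "10 6 12 -1.1 6.2 -7.7 0.5; 20 11 24 -2.2 12.5 -15.4 0.5; 31 17 37 -3.4 18.7 -23.2 0.5; 41 22 49 -4.5 25 -30.9 0.5; 51 28 61 -5.6 31.2 -38.6 0.5"}}

```text
t: 33.65
tcp_pos: [0.5995, -0.2185, 0.1567]
tool_rot: [0.787, 0.568, 0.143, -0.192]
force: [0.3, -0.2, 0.6]
finger_gap: 0.75
gripper_force: 0.0
```

```bash
python3 -c "
from go import *
print(cur()[:3,3]);rel(grasp('A',.09))"
```

```text
[ 0.59954537 -0.21851326  0.15667425]
shift [-1.6 23.8 80.1] rot [ -1.8   9.8 -12.3] ang 15.8 world [ 0.6222 -0.1894  0.0817]
```

Emit:
{"name": "move_arm", "arguments": {"commands": "0 8 20 -0.9 5 -6.2 0.5; -1 16 45 -1.8 9.8 -12.3 0.5; -1.6 23.8 70 -1.8 9.8 -12.3 0.5; -1.6 23.8 80 -1.8 9.8 -12.3 0.5; -1.6 23.8 80 -1.8 9.8 -12.3 0.5"}}

```text
t: 34.28
tcp_pos: [0.6232, -0.1891, 0.0822]
tool_rot: [0.711, 0.628, 0.235, -0.211]
force: [-0.6, 0.6, 0.1]
finger_gap: 0.75
gripper_force: 0.0
```

Run:
```python
from go import *
from ov import *
print(cur()[:3,3]);rel(grasp('A'))
W=snap('wrist','wr8');g=W['image'].max(2).astype(np.float32);M=tin('A')
def at(p):
    u=proj(W,(M@[*p,1])[:3]);return int(cv2.remap(g,np.array([[u[0]]],np.float32),np.array([[u[1]]],np.float32),1)[0,0])
for x in(-.035,.03): print('w',x,[(y,at((x,y/1000,.036))) for y in range(-32,33,2) if abs(y)>12])
for y in(-.015,.015): print('l',y,[(x,at((x/1000,y,.036))) for x in range(-55,-30,3)])
print('cap',[(x,at((x/1000,0,.018))) for x in range(40,70,3)])
```

```text
[ 0.6232442  -0.18912621  0.08218896]
shift [-0.3 -0.8 90.2] rot [-0.2  0.2 -0.1] ang 0.3 world [ 0.6288 -0.1356  0.0098]
w -0.035 [(-32, 128), (-30, 127), (-28, 128), (-26, 127), (-24, 111), (-22, 85), (-20, 114), (-18, 111), (-16, 114), (-14, 110), (14, 116), (16, 113), (18, 100), (20, 107), (22, 128), (24, 127), (26, 127), (28, 127), (30, 128), (32, 128)]
w 0.03 [(-32, 127), (-30, 127), (-28, 127), (-26, 126), (-24, 90), (-22, 116), (-20, 117), (-18, 119), (-16, 119), (-14, 116), (14, 121), (16, 113), (18, 91), (20, 127), (22, 128), (24, 127), (26, 127), (28, 127), (30, 127), (32, 127)]
l -0.015 [(-55, 127), (-52, 128), (-49, 127), (-46, 128), (-43, 113), (-40, 113), (-37, 113), (-34, 114), (-31, 114)]
l 0.015 [(-55, 127), (-52, 127), (-49, 128), (-46, 128), (-43, 121), (-40, 114), (-37, 116), (-34, 116), (-31, 117)]
cap [(40, 67), (43, 20), (46, 15), (49, 20), (52, 20), (55, 19), (58, 89), (61, 127), (64, 127), (67, 127)]
```

Emit:
{"name": "move_arm", "arguments": {"commands": "0 -1.5 40 0 0 0 0.5; 0 -3 70 0 0 0 0.5; 0 -3 84 0 0 0 0.5; 0 -3 89 0 0 0 0.5; 0 -3 89 0 0 0 0.5"}}

```text
t: 34.95
tcp_pos: [0.6278, -0.1381, 0.012]
tool_rot: [0.711, 0.628, 0.236, -0.209]
force: [-0.1, -0.7, 0.4]
finger_gap: 0.756
gripper_force: 0.0
```

Emit:
{"name": "move_arm", "arguments": {"commands": "0 0 0 0 0 0 -1; 0 0 0 0 0 0 -1; 0 0 0 0 0 0 -1; 0 0 0 0 0 0 -1; 0 0 0 0 0 0 -1", "grip_force": 60}}

```text
t: 35.58
tcp_pos: [0.6279, -0.1389, 0.0123]
tool_rot: [0.711, 0.628, 0.236, -0.208]
force: [-0.6, -3.2, 5.5]
finger_gap: 0.504
gripper_force: 62.8
```

```bash
sed -i "s/'A':((.628,-.142),-97.)/'A':((.6255,-.1417),-97.)/" go.py
python3 - <<'E'
from go import *
g=cur();np.save('gA.npy',g);rel(grasp('A'));L=g.copy();L[2,3]+=.2;rel(L);rel(place('A',g,.13),L)
E
```

```text
shift [ 1.2 -2.1  4. ] rot [ 0.1  0.3 -0.1] ang 0.3 world [ 0.6263 -0.1353  0.0098]
shift [ 119.6    0.2 -160.3] rot [0. 0. 0.] ang 0.0 world [ 0.6279 -0.1389  0.2123]
shift [  11.1 -183.8   56. ] rot [ 13.  -72.6  89.6] ang 116.0 world [ 0.4508 -0.074   0.1739]
```

Emit:
{"name": "move_arm", "arguments": {"commands": "6 0 -8 0 0 0 -1; 24 0 -32 0 0 0 -1; 54 0 -72 0 0 0 -1; 90 0 -120 0 0 0 -1; 120 0 -160 0 0 0 -1"}}

```text
t: 36.2
tcp_pos: [0.627, -0.1367, 0.2129]
tool_rot: [0.711, 0.628, 0.236, -0.21]
force: [-0.0, -0.3, -3.3]
finger_gap: 0.506
gripper_force: 61.7
```

Emit:
{"name": "move_arm", "arguments": {"commands": "1 -15 4 1.1 -6.2 7.7 -1; 2 -31 8 2.2 -12.5 15.4 -1; 3 -46 12 3.4 -18.7 23.1 -1; 4 -62 16 4.5 -25 30.8 -1; 5 -77 20 5.6 -31.2 38.5 -1"}}

```text
t: 36.83
tcp_pos: [0.5516, -0.1108, 0.1984]
tool_rot: [0.902, 0.403, -0.074, -0.134]
force: [-0.6, 0.1, -2.8]
finger_gap: 0.503
gripper_force: 61.6
```

```bash
python3 st.py A .13
```

```text
shift [-38.9 -87.4  54.4] rot [  7.2 -41.1  50.9] ang 65.8 world [ 0.4508 -0.074   0.1739]
0.5028535923544885 [-0.63657251  0.10806251 -2.75989793] [ 0.5515904  -0.11083449  0.19835644] [-0.43  0.61  1.43  0.07  1.41  0.28]
```

Emit:
{"name": "move_arm", "arguments": {"commands": "-6 -13 7 1.1 -6.2 7.7 -1; -12 -27 14 2.2 -12.4 15.4 -1; -18 -40 22 3.3 -18.7 23.1 -1; -24 -53 30 4.4 -25 30.9 -1; -30 -66 38 5.5 -31.2 38.6 -1"}}

```text
t: 37.45
tcp_pos: [0.4766, -0.0841, 0.1823]
tool_rot: [0.924, 0.103, -0.367, -0.033]
force: [-0.6, 0.4, -2.2]
finger_gap: 0.503
gripper_force: 61.6
```

```bash
python3 st.py A .13
```

```text
shift [-10.5 -13.   23.6] rot [  1.8 -10.   12.4] ang 16.0 world [ 0.4508 -0.074   0.1739]
0.5030640378726258 [-0.56249963  0.44040576 -2.18317512] [ 0.47662779 -0.08412722  0.18227579] [-0.28  0.76  1.37 -0.21  1.74  1.11]
```

Emit:
{"name": "move_arm", "arguments": {"commands": "-5 -6 12 0.9 -5 6.2 -1; -10.5 -13 23.6 1.8 -10 12.4 -1; -10.5 -13 23.6 1.8 -10 12.4 -1; -10.5 -13 23.6 1.8 -10 12.4 -1; -10.5 -13 23.6 1.8 -10 12.4 -1"}}

```text
t: 38.08
tcp_pos: [0.4519, -0.0754, 0.1748]
tool_rot: [0.895, 0.002, -0.446, 0.0]
force: [-0.6, 0.5, -2.9]
finger_gap: 0.504
gripper_force: 61.7
```

```bash
python3 st.py A .02
```

```text
shift [87.9 -1.3 67.6] rot [-0.  -0.3  0.2] ang 0.3 world [ 0.4508 -0.074   0.0639]
0.5036356510485179 [-0.6128553   0.47517099 -2.93586019] [ 0.45192602 -0.07542208  0.17475091] [-0.27  0.82  1.37 -0.22  1.85  1.34]
```

Emit:
{"name": "move_arm", "arguments": {"commands": "28 0 21 0 0 0 -1; 56 0 43 0 0 0 -1; 78 -1 60 0 0 0 -1; 87.5 -1 67.5 0 0 0 -1; 87.5 -1 67.5 0 0 0 -1"}}

```text
t: 38.7
tcp_pos: [0.4499, -0.0743, 0.0637]
tool_rot: [0.894, 0.001, -0.448, 0.0]
force: [-0.7, -0.5, -2.1]
finger_gap: 0.505
gripper_force: 61.7
```

Emit:
{"name": "move_arm", "arguments": {"commands": "4 0 3 0 0 0 -1; 8 0 6 0 0 0 -1; 12 0 9 0 0 0 -1; 13 0 10 0 0 0 -1; 13 0 10 0 0 0 -1"}}

```text
t: 39.33
tcp_pos: [0.4495, -0.0741, 0.0472]
tool_rot: [0.894, 0.001, -0.448, 0.0]
force: [0.0, -0.4, -2.8]
finger_gap: 0.503
gripper_force: 61.7
```

Emit:
{"name": "move_arm", "arguments": {"commands": "1 0 0.7 0 0 0 -1; 2 0 1.4 0 0 0 -1; 3 0 2.1 0 0 0 -1; 3 0 2.1 0 0 0 -1; 3 0 2.1 0 0 0 -1"}}

```text
t: 39.95
tcp_pos: [0.4498, -0.0742, 0.0453]
tool_rot: [0.894, 0.001, -0.448, 0.0]
force: [2.4, 0.7, 5.2]
finger_gap: 0.503
gripper_force: 62.7
```

```bash
python3 st.py A 0
```

```text
shift [ 1.7 -0.1  0. ] rot [-0.  -0.   0.2] ang 0.2 world [ 0.4508 -0.074   0.0439]
0.503376762471362 [2.37399993 0.69453756 5.15055367] [ 0.44983728 -0.0741923   0.04525442] [-0.27  1.01  1.38 -0.22  1.66  1.39]
```

Contact with the floor at the expected height. Release, retreat clear and check.

Emit:
{"name": "move_arm", "arguments": {"commands": "-1 0 0 0 0 0 0.1; -1 0 -0.5 0 0 0 0.2; -1 0 -0.5 0 0 0 0.3; -1 0 -0.5 0 0 0 0.4; -1 0 -0.5 0 0 0 0.4"}}

```text
t: 40.58
tcp_pos: [0.4495, -0.0741, 0.0446]
tool_rot: [0.894, 0.001, -0.448, 0.0]
force: [1.1, 0.3, -0.0]
finger_gap: 0.702
gripper_force: 0.0
```

Emit:
{"name": "move_arm", "arguments": {"commands": "0 0 -10 0 0 0 0.4; 0 0 -35 0 0 0 0.4; 0 0 -70 0 0 0 0.4; 0 0 -110 0 0 0 0.4; 0 0 -150 0 0 0 0.4"}}

```text
t: 41.2
tcp_pos: [0.5709, -0.0738, 0.1359]
tool_rot: [0.894, 0.001, -0.447, 0.0]
force: [0.3, -0.4, -1.1]
finger_gap: 0.698
gripper_force: 0.0
```

Emit:
{"name": "move_arm", "arguments": {"commands": "-50 0 -40 0 0 0 0.4; -100 0 -80 0 0 0 0.4; -150 0 -110 0 0 0 0.4; -150 0 -110 0 0 0 0.4; -150 0 -110 0 0 0 0.4"}}

```text
t: 41.82
tcp_pos: [0.5677, -0.0739, 0.3208]
tool_rot: [0.895, 0.001, -0.447, 0.0]
force: [-0.1, 0.3, -0.6]
finger_gap: 0.698
gripper_force: 0.0
```

Run:
```python
from go import *
from ov import *
print(cur()[:3,3],telemetry.sense()['t'],telemetry.sense()['force'])
W,S,T=snap('wrist','wr9'),snap('side','side9'),snap('top','top9')
a=crop(W,0,0,640,480,400,300);b=crop(S,315,260,475,410,400,300);c=crop(T,140,130,490,270,400,300);d=crop(S,220,90,436,270,400,300)
cv2.imwrite('pics/m9.png',np.vstack([np.hstack([a,b]),np.hstack([c,d])]))
```

```text
[ 0.56770533 -0.07385639  0.32077985] 41.825 [-0.12779784  0.25236968 -0.64690419]
```

View pics/m9.png

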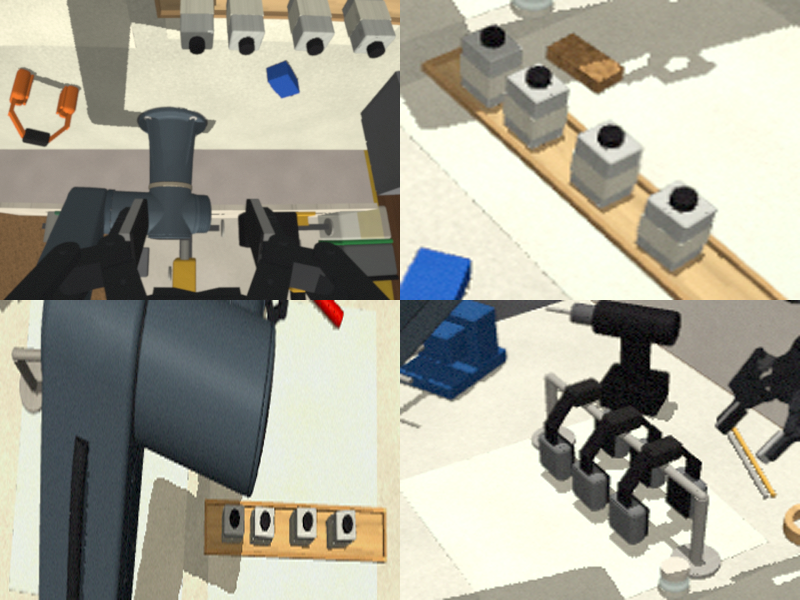

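All four tins stand in the lane (panel caps at (492,37), (539,77), (611,136) and (684,199)). The three muffs hang astride the bar, and the jar and sanding block are in place. Handing in.

```bash
python3 -c "
from station import ticket
print(ticket.sign_off())"
```

```text
the job is handed in; nothing more can be done
None
```

I hung all three ear defenders over the rail and stood both tipped tins cap up in the lane, with the neighbour tins still standing and the jar and sanding block left in place, then handed the job in at about 42 s; no verdict came back.

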